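# Scoop dent balls from the tilt-out bin

## Task

Swing the tilt-out bin that holds the steel dent balls forward to its stop and leave it out. With the hand scoop, never the fingers, take at least three balls from its mouth in one scoop, carry them to the wooden dish and tip them in from close above, spilling none on the bench. Then lay the scoop down flat on the bench, clear of the dish; leave the other bin and the things around alone.

Things in the scene. Friction and masses are not known exactly. Their poses are not given: they have to be found in the camera images.
- rack_a: Plywood rack of the full bin, standing on the bench: 125 deep, 118 wide, 150 mm high, open on top. Origin on the bench under its hinge line; x from its front into the rack, y along the hinge, z up. Two identical racks stand side by side, each with one black plastic tilt bin; this one's bin holds the balls, the other is empty; which is left and which right varies.
- hinge_a (a point): Middle of the full bin's hinge line, 70 mm above the bench, at the bin's lower front edge; axes as rack_a (they do not turn with the bin). Bin upright, in these axes: front panel 5 mm thick, inner face at x=0, top rim at z=+120 mm; floor at z=0, x from 0 to 91; back 80 high, sides 85 mm high; inner width 86 mm; open top.
- bin_a (a joint): Tilt of the full bin, rad: 0 = upright in its rack, 0.95 = swung right out (top forward, to -x of hinge_a, and down) against its stop. Stiff friction hinge: it stays where left; 4 to 5 N at the bar moves it. Swung out, the balls roll into the V between front panel and floor.
- bar_a (a point): Middle of the full bin's steel pull bar: 10 mm thick, 72 mm long, along the hinge, in the plane of the front panel, 147 mm from the hinge, 27 mm beyond the panel's rim, on two end legs (62 mm free between them); it turns with the bin. It can be hooked from behind (the rack's side) or pinched from above.
- bin_b (a joint): Tilt of the other, empty bin in rad (same make and meaning); to be left alone.
- hinge_b (a point): Hinge of the other, empty bin; the same make and axes as hinge_a.
- grip (a point): Middle of the scoop's wooden grip, 55 mm above the scoop's underside. Axes: x along the scoop to its open nose, y across, z up. Grip bar 14 wide (y), 22 high, 72 mm long (x from -30 to +42 mm), level. The scoop starts flat on the bench and weighs about 120 g.
- bowl (a point): Middle of the aluminium scoop's bowl, 12 mm above its underside, 80 mm ahead of the grip point and 43 mm below it; same axes. Flat floor 2 mm thick, 80 long (x -40 to +40), 62 mm wide (56 inside), the front 24 mm 54 wide; side walls 29 mm high, from the back to x = +16; back wall 66 mm high; nose open and flat.
- dish: Round shallow turned-wood dish, fixed on the bench: origin at the centre of its underside, outer diameter 130 mm at the rim, 32 mm high, inner floor 106 mm across, 6 mm up.
- dish_in (a point): Centre of the dish's inner floor, 6 mm above the bench.
- oil: Bystander: black plastic bottle, 64 mm across, 170 mm high, origin at its underside's centre.
- mouthpiece: Bystander: brass trumpet mouthpiece standing on its cup, 27 mm across, 85 mm high, origin at its underside's centre.
- ball1_center (a point): Centre of polished steel dent ball 1: 18 mm across, 24 g, polished, slippery. All ten are alike and start in the full bin.
- ball2_center (a point): Centre of polished steel dent ball 2: 18 mm across, 24 g, polished, slippery. All ten are alike and start in the full bin.
- ball3_center (a point): Centre of polished steel dent ball 3: 18 mm across, 24 g, polished, slippery. All ten are alike and start in the full bin.
- ball4_center (a point): Centre of polished steel dent ball 4: 18 mm across, 24 g, polished, slippery. All ten are alike and start in the full bin.
- ball5_center (a point): Centre of polished steel dent ball 5: 18 mm across, 24 g, polished, slippery. All ten are alike and start in the full bin.
- ball6_center (a point): Centre of polished steel dent ball 6: 18 mm across, 24 g, polished, slippery. All ten are alike and start in the full bin.
- ball7_center (a point): Centre of polished steel dent ball 7: 18 mm across, 24 g, polished, slippery. All ten are alike and start in the full bin.
- ball8_center (a point): Centre of polished steel dent ball 8: 18 mm across, 24 g, polished, slippery. All ten are alike and start in the full bin.
- ball9_center (a point): Centre of polished steel dent ball 9: 18 mm across, 24 g, polished, slippery. All ten are alike and start in the full bin.
- ball10_center (a point): Centre of polished steel dent ball 10: 18 mm across, 24 g, polished, slippery. All ten are alike and start in the full bin.

How it is judged:
By the outcome, as a careful person would: the job done as asked, in the order asked, and still so for the second after the job is handed in, with the robot touching nothing.
It also fails if it takes over 72 s, if anything falls off the work surface, if the arm or the gripper's body presses on something with over 40 N, if the wrist force passes 120 N, or if a joint passes its speed limit or range.

## Robot

A 6-joint arm with a two-finger parallel gripper is mounted at the origin on the work surface. World frame = base frame: x ahead of the robot, y to its left, z up, the work surface at z = 0. Lengths are in m, angles in rad, forces in N, time in s.
With the tool pointing down it reaches from about 0.35 to 0.775 m from the base axis. Payload 7.3 kg.
Tool frame: the origin (TCP) lies at the very end of the fingers, on their centre line; the grasp point (between the pads) lies robot.pinch_z behind it (robot.pinch_z is the distance from the TCP to the grasp point, in m); y points along the fingers, z is the direction in which the jaws open and shut, and the axes are right-handed (so a half turn about y gives the same grasp; the last joint's range is limited). The gripper opens to 92 mm and grips with 3 to 60 N. Pads are 19 mm wide; open, the fingers measure 130 mm over their backs; the gripper's body (75 mm by 190 mm) begins 47 mm behind the grasp point.
Start: joints at [1.141, 0.342, 1.524, -0, 1.275, -0.146], TCP at [0.147, 0.504, 0.189] pointing down, gripper open.
Joint ranges: [-2.53, 2.53], [-0.77, 2.02], [0.04, 2.7], [-1, 4.14], [0.28, 2.66], [-3.11, 3.11]. Speed limits (rad/s): [2.57, 2.57, 3.14, 3.14, 3.14, 3.14].

## Interface

Orientations are given as [roll, pitch, yaw] about the fixed x, y, z axes, in that order (R = Rz(yaw) Ry(pitch) Rx(roll)).
In Python, from cell import status, viewer, robot gives the robot as it stands. The module is installed in compiled form; this text tells all that it offers.
- The arm moves only by the shell command python3 -m pendant 'ROWS' [FORCE]. ROWS is JSON, a list that holds one entry, the list of rows, each a list of 7 numbers: the shift along the tool's x, y, z in cm, then the turn, a rotation vector about the tool's x, y, z in rad, then the finger opening in cm, from 0 to 9.18. A call has 1 to 20 rows; each row is the pose to reach, as a shift and turn from the pose commanded when the call began, along the tool's axes at that moment; what a row does not reach only later rows make up. A row lasts 1/10 s, in which the tool goes at most 50 mm and 8.59 degrees, less where a joint would pass 70% of its speed; a pose out of reach is approached as far as the arm can. A call with a gripper value outside its range is refused whole. The fingers move at their own pace and stop on an object; FORCE is the grip in N (left out, the last holds). Time passes only in rows, so rows that repeat a pose let the fingers close. It gives the time, the measured TCP pose, the force and the opening at its end, in the units of the state.
- status.observe(): the state, without advancing time (a new reading comes with each control period).
- viewer.read_camera(name): name is "side" or "top" or "wrist"; returns a dict with "image" (420x560x3 uint8, red, green, blue), "range_z" (420x560 float32, m along the optical axis (not along the pixel's ray), 0 where there is no reading), "fx", "fy", "cx", "cy" (pixels), "camera_from_world" (4x4, takes a point from world to camera coordinates). Camera axes: x right, y up, looking along -z (the intrinsics and any distortion apply to the point x, -y, -z); pixel columns grow to the right and rows downward; lengths in m; the calibration is good to about 2 mm. A picture is of the moment at which its call begins.
- robot.hand_in(): hands the job in, once; it reports no verdict.
The state is a dict: "time": time; "qpos": joint angles; "qvel": joint speeds; "joint_efforts": joint torques, N m; "tool_pos": TCP position; "tool_rot": TCP orientation; "contact_force": force on the tool from outside, world axes, zero at the start; "torque": the same for the moment, N m; "opening": finger opening in m.
Only numpy, scipy, OpenCV 4.12 (cv2) and the standard library are available. Lean on these libraries where they do the work, as an engineer would, in place of code of your own. Each camera call takes 0.05 s, during which the arm holds its last target. There are 200 camera calls.

## Working session

There is one attempt and no reset: what is moved stays moved. The work goes in short steps, Python scripts to look and compute and a shell command to move; the robot and the scene stay as the last step left them, time stands still between calls to the robot, and variables do not carry over. Pictures are saved under pics/ and viewed, about 8 in all and at most 12, crops included, and the job is handed in when it is done.

```bash
mkdir -p pics
cat > h.py <<'E'
import numpy as np,cv2
from cell import status,viewer,robot
from scipy.spatial.transform import Rotation as R
def cam(n,save=None):
    d=viewer.read_camera(n)
    if save: cv2.imwrite('pics/'+save,d['image'][:,:,::-1])
    return d
def pts(d):
    z=d['range_z'];v,u=np.mgrid[0:z.shape[0],0:z.shape[1]]
    c=np.stack([(u-d['cx'])/d['fx']*z,-(v-d['cy'])/d['fy']*z,-z],-1)
    T=np.linalg.inv(d['camera_from_world']);return c@T[:3,:3].T+T[:3,3]
def proj(d,p):
    c=d['camera_from_world']@np.r_[p,1];return np.array([d['cx']+d['fx']*c[0]/-c[2],d['cy']+d['fy']*c[1]/c[2]])
E
python3 - <<'E'
from h import *
s=status.observe();print(s,robot.pinch_z)
import numpy as np
ims=[]
for n in['side','top']:
    d=cam(n,n+'0.png');P=pts(d);np.savez(n+'0.npz',P=P,im=d['image']);print(n,d['fx'],d['cx'],d['cy'],np.linalg.inv(d['camera_from_world']).round(3))
    print((d['range_z']==0).mean())
E
```

```text
{'time': 0.0, 'qpos': array([ 1.14101582e+00,  3.42747480e-01,  1.52505955e+00, -9.25614328e-06,
        1.27540651e+00, -1.45991906e-01]), 'qvel': array([ 0.00111716,  0.00031102, -0.00034074, -0.00071895,  0.00037097,
       -0.00024993]), 'joint_efforts': array([ 1.04576040e-03, -4.31242096e+01, -2.44219619e+01,  7.18409009e-02,
        5.60849416e-02, -1.40996613e-04]), 'tool_pos': array([0.14676833, 0.50355681, 0.18861733]), 'tool_rot': array([-1.57240126e+00,  2.27040665e-04, -2.83786080e-01]), 'contact_force': array([ 0.60718937,  0.31474473, -0.48315372]), 'torque': array([ 0.00293089,  0.03260701, -0.01167081]), 'opening': 0.09215026946093592} 0.0188
side 479.58251778083695 279.740084823149 205.06294886458144 [[ 0.964  0.129 -0.233  0.314]
 [-0.267  0.471 -0.841 -0.949]
 [ 0.001  0.873  0.489  0.731]
 [ 0.     0.     0.     1.   ]]
0.004141156462585034
top 525.605389019467 281.99947784448244 211.63900470761897 [[ 0.018  0.995 -0.093  0.479]
 [-1.     0.017 -0.013  0.03 ]
 [-0.011  0.094  0.996  1.395]
 [ 0.     0.     0.     1.   ]]
0.004034863945578232
```

View pics/top0.png

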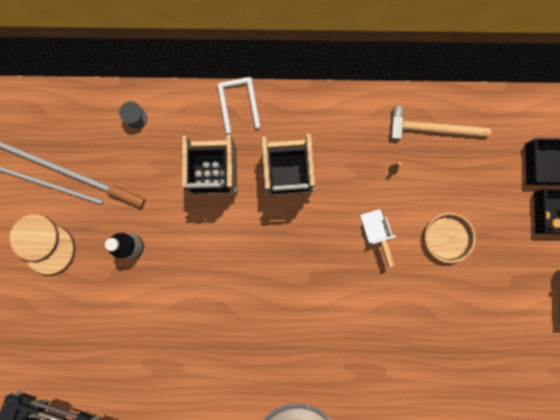

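View pics/side0.png

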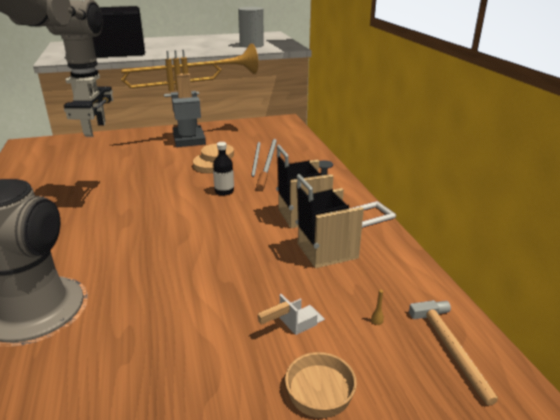

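Top view: the balls are in the left rack's bin at (208,172). The empty bin is at (288,172), the scoop at (378,232) with its nose up-image (+x), the dish at (450,238), the oil bottle at (122,245) and the mouthpiece at (394,170). Next I measure these.

Run:
```python
from h import *
f=np.load('top0.npz');P=f['P'];im=f['im'].astype(int)
def reg(u0,u1,v0,v1): return P[v0:v1,u0:u1].reshape(-1,3),im[v0:v1,u0:u1].reshape(-1,3)
print('bench z',np.median(P[300:340,150:400,2]))
hsv=cv2.cvtColor(f['im'],cv2.COLOR_RGB2HSV)
# racks: top rims at z~.15
for n,(a,b) in dict(A=(172,246),B=(256,322)).items():
    p,c=reg(a,b,125,205)
    m=(abs(p[:,2]-.15)<.008)&(c.sum(1)>200)
    r=cv2.minAreaRect((p[m,:2]*1000).astype(np.float32));print(n,'rack top',m.sum(),r,cv2.boxPoints(r).round(0).tolist())
    m=(p[:,2]>.196)&(p[:,2]<.235);r=cv2.minAreaRect((p[m,:2]*1000).astype(np.float32));print(' bar',m.sum(),r,p[m,2].max(),np.median(p[m],0))
# scoop
p,c=reg(355,402,203,272)
m=(p[:,2]>.006)
gray=(c.max(1)-c.min(1)<40)&(c.max(1)>110)&(p[:,2]>-.003)
g=(p[:,2]>.045)&(~gray)&(c[:,0]>120)&(p[:,2]<.08)
for k,mm in(('all',m),('gray',gray),('grip',g)):
    r=cv2.minAreaRect((p[mm,:2]*1000).astype(np.float32));print('scoop',k,mm.sum(),r,p[mm].mean(0).round(4),p[mm,2].max())
q=p[g,:2];w=np.linalg.svd(q-q.mean(0))[2][0];print('grip dir deg',np.degrees(np.arctan2(w[1],w[0])))
p,c=reg(418,482,205,270);m=(p[:,2]>.024)&(p[:,2]<.04);(cx,cy),rad=cv2.minEnclosingCircle((p[m,:2]*1000).astype(np.float32));print('dish',cx,cy,rad)
p,c=reg(100,150,220,265);m=p[:,2]>.1;print('oil',p[m].mean(0))
p,c=reg(380,410,155,185);m=p[:,2]>.02;print('mp',p[m].mean(0))
big=cv2.resize(f['im'][120:275,165:485][:,:,::-1],None,fx=2.5,fy=2.5,interpolation=cv2.INTER_CUBIC);cv2.imwrite('pics/c0.png',big)
```

```text
bench z 0.0005551438368252004
A rack top 480 ((717.1412353515625, 230.24301147460938), (124.7663345336914, 117.98191833496094), 1.9084193706512451) [[653.0, 287.0], [657.0, 169.0], [781.0, 173.0], [778.0, 291.0]]
 bar 164 ((647.2040405273438, 227.13125610351562), (10.08163070678711, 79.94529724121094), 1.273763656616211) 0.22887925480869753 [0.64721878 0.22955449 0.22100518]
B rack top 466 ((719.137939453125, 35.07917404174805), (125.07307434082031, 118.2821273803711), 4.686031818389893) [[652.0, 89.0], [662.0, -29.0], [786.0, -19.0], [777.0, 99.0]]
 bar 157 ((646.615478515625, 28.87613296508789), (10.30292797088623, 79.555908203125), 4.804385662078857) 0.2292298874648766 [0.64604667 0.02992991 0.22101167]
scoop all 516 ((547.8534545898438, -118.94581604003906), (296.80926513671875, 179.62120056152344), 89.77500915527344) [ 0.5371 -0.2042  0.0664] 1.395437681300162
scoop gray 727 ((537.193359375, -100.29292297363281), (84.33512878417969, 284.0466003417969), 20.43379783630371) [ 0.5726 -0.1988  0.0157] 1.395437681300162
scoop grip 182 ((510.5479736328125, -219.71002197265625), (31.63629913330078, 78.30597686767578), 88.93861389160156) [ 0.5036 -0.2187  0.065 ] 0.07364860358536363
grip dir deg -164.7089629054293
dish 548.7135009765625 -387.09503173828125 65.1399154663086
oil [0.5109162  0.43381624 0.14113555]
mp [ 0.71489488 -0.22846675  0.1165774 ]
```

View pics/c0.png

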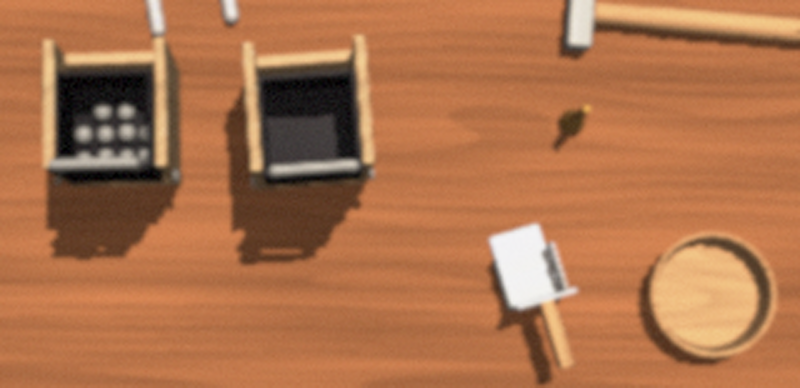

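```bash
cat >> h.py <<'E'
def tool(yaw,tilt=0):  # tool down, tilt>0: fingers point forward (along yaw)
    return R.from_euler('z',yaw)*R.from_euler('y',-tilt)*R.from_euler('x',-np.pi/2)
def cur():
    s=status.observe();return s['tool_pos'],R.from_euler('xyz',s['tool_rot']),s
def rows(ws,nd=2):   # ws: (tcp pos, R) -> shift cm, rotvec, in present tool axes
    p,r,s=cur()
    for q,rr in ws:
        print((r.inv().apply(np.array(q)-p)*100).round(nd).tolist(),(r.inv()*rr).as_rotvec().round(3).tolist())
E
python3 - <<'E'
from h import *
f=np.load('top0.npz');P=f['P'];im=f['im'].astype(int)
p=P[203:272,355:402].reshape(-1,3);c=im[203:272,355:402].reshape(-1,3)
ok=(p[:,2]<.1)
gray=ok&(c.max(1)-c.min(1)<45)&(c.max(1)>120)
fl=gray&(p[:,2]<.012);g=ok&(p[:,2]>.058)&(p[:,2]<.075)&(c[:,0]-c[:,2]>50)
for k,mm in(('floor',fl),('gray',gray),('grip',g)):
    r=cv2.minAreaRect((p[mm,:2]*1000).astype(np.float32));print(k,mm.sum(),r,p[mm].mean(0).round(4),cv2.boxPoints(r).round().tolist())
q=p[g,:2];w=np.linalg.svd(q-q.mean(0))[2][0];print(np.degrees(np.arctan2(w[1],w[0])))
a=tool(.033)
rows([((.147,.504,.29),a),((.4,.45,.29),a),((.665,.228,.28),a),((.670,.2285,.207),a)])
E
```

```text
floor 599 ((576.0208129882812, -202.89573669433594), (85.38035583496094, 64.7041244506836), 20.590721130371094) [ 0.5772 -0.1989  0.0028] [[525.0, -188.0], [547.0, -248.0], [627.0, -218.0], [605.0, -158.0]]
gray 732 ((574.506591796875, -200.73193359375), (84.959716796875, 70.44444274902344), 18.355844497680664) [ 0.5734 -0.1998  0.0098] [[523.0, -181.0], [545.0, -248.0], [626.0, -221.0], [604.0, -154.0]]
grip 163 ((503.29876708984375, -219.56471252441406), (68.14107513427734, 14.758477210998535), 17.192296981811523) [ 0.503  -0.2192  0.066 ] [[469.0, -223.0], [473.0, -237.0], [538.0, -217.0], [534.0, -202.0]]
-162.8776306307303
[0.01, -10.13, 0.03] [0.001, -0.317, -0.0]
[25.81, -10.14, 1.93] [0.001, -0.317, -0.0]
[57.46, -9.12, -11.96] [0.001, -0.317, -0.0]
[57.93, -1.83, -11.77] [0.001, -0.317, -0.0]
```

```bash
python3 -m pendant '[[[0,-5,0,0,0,0,0],[0,-10,0,0,0,0,0],[5,-10,0.4,0,-0.1,0,0],[10,-10,0.8,0,-0.2,0,0],[15,-10,1.2,0,-0.3,0,0],[20,-10,1.6,0,-0.317,0,0],[25.8,-10,1.9,0,-0.317,0,0],[30,-10,0,0,-0.317,0,0],[34.5,-10,-2,0,-0.317,0,0],[39,-10,-4,0,-0.317,0,0],[43.6,-10,-6,0,-0.317,0,0],[48,-9.5,-8,0,-0.317,0,0],[52.8,-9.2,-10,0,-0.317,0,0],[57.5,-9.1,-12,0,-0.317,0,0],[57.5,-9.1,-12,0,-0.317,0,0],[57.5,-9.1,-12,0,-0.317,0,0],[57.5,-9.1,-12,0,-0.317,0,0]]]'
python3 - <<'E'
from h import *
print(cur()[2]['qpos'].round(3))
d=cam('wrist','w1.png')
a=tool(.033);rows([((.670,.2285,.207),a)])
E
```

```text
time: 1.8
tool_pos: [0.6647, 0.2286, 0.2801]
tool_rot: [-1.57, 0.001, 0.034]
contact_force: [-0.5, -0.1, -0.2]
opening: 0.0
[ 2.220e-01  6.770e-01  7.250e-01  1.000e-03  1.741e+00 -1.383e+00]
[0.55, 7.37, -0.08] [-0.0, 0.002, -0.0]
```

View pics/w1.png

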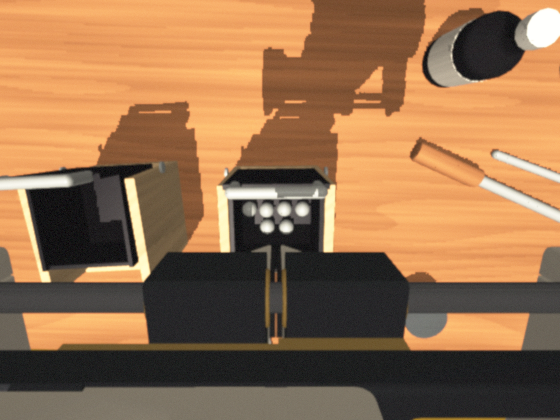

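Wrist view: the closed fingers at (276,300) are centred behind the full bin's bar at (277,190). I lower them and work out the arc.

```bash
python3 -m pendant '[[[0.5,4,0,0,0,0,0],[0.5,7.5,0,0,0,0,0],[0.5,7.5,0,0,0,0,0]]]'
python3 - <<'E'
from h import *
H=np.array([.653,.2275,.07]);
def w(t):
    x=-np.sin(t)*.135+np.cos(t)*.012;z=np.cos(t)*.135+np.sin(t)*.012
    return (H+np.array([x,x*.033,z]),tool(.033,t))
rows([w(t) for t in np.arange(0,.97,.095)])
E
```

```text
time: 2.15
tool_pos: [0.6666, 0.229, 0.2002]
tool_rot: [-1.572, 0.01, 0.035]
contact_force: [-0.6, -0.0, -1.6]
opening: 0.0005
[-0.17, -0.48, -0.1] [0.002, 0.002, -0.01]
[-1.45, -0.52, -0.1] [0.002, 0.003, -0.105]
[-2.74, -0.44, -0.1] [0.001, 0.003, -0.2]
[-4.01, -0.23, -0.09] [0.001, 0.003, -0.295]
[-5.26, 0.09, -0.09] [0.001, 0.003, -0.39]
[-6.47, 0.53, -0.09] [0.001, 0.003, -0.485]
[-7.63, 1.08, -0.08] [0.001, 0.003, -0.58]
[-8.73, 1.74, -0.08] [0.001, 0.003, -0.675]
[-9.77, 2.51, -0.08] [0.001, 0.003, -0.77]
[-10.73, 3.36, -0.07] [0.001, 0.003, -0.865]
[-11.61, 4.31, -0.07] [0.0, 0.003, -0.96]
```

```bash
python3 -m pendant '[[[-0.2,-0.3,0,0,0,0,0],[-0.8,-0.5,0,0,0,-0.05,0],[-1.45,-0.5,0,0,0,-0.105,0],[-2.1,-0.5,0,0,0,-0.15,0],[-2.75,-0.45,0,0,0,-0.2,0],[-3.4,-0.35,0,0,0,-0.25,0],[-4,-0.25,0,0,0,-0.295,0],[-4.65,-0.05,0,0,0,-0.34,0],[-5.25,0.1,0,0,0,-0.39,0],[-5.85,0.3,0,0,0,-0.435,0],[-6.45,0.55,0,0,0,-0.485,0]]]'
python3 - <<'E'
from h import *
p,r,s=cur();print(s['qpos'].round(3),s['contact_force'].round(1))
H=np.array([.653,.2275,.07]);
def w(t):
    x=-np.sin(t)*.135+np.cos(t)*.012;z=np.cos(t)*.135+np.sin(t)*.012
    return (H+np.array([x,x*.033,z]),tool(.033,t))
rows([w(t) for t in np.arange(.475,.97,.095)])
d=cam('top');P=pts(d);im=d['image']
cv2.imwrite('pics/t2.png',cv2.resize(im[110:260,150:340][:,:,::-1],None,fx=4,fy=4))
E
```

```text
time: 3.25
tool_pos: [0.6073, 0.227, 0.2048]
tool_rot: [-1.568, -0.494, 0.033]
contact_force: [0.8, 0.8, -0.1]
opening: 0.0005
[ 0.31   0.305  1.657 -0.196  0.71  -1.176] [ 0.8  0.8 -0.1]
[-0.91, 0.56, -0.1] [-0.002, -0.0, 0.019]
[-2.2, 0.48, -0.1] [-0.002, -0.0, -0.076]
[-3.49, 0.52, -0.1] [-0.002, -0.001, -0.171]
[-4.76, 0.69, -0.1] [-0.002, -0.001, -0.266]
[-6.02, 0.98, -0.1] [-0.002, -0.001, -0.361]
[-7.24, 1.38, -0.1] [-0.002, -0.001, -0.456]
```

View pics/t2.png

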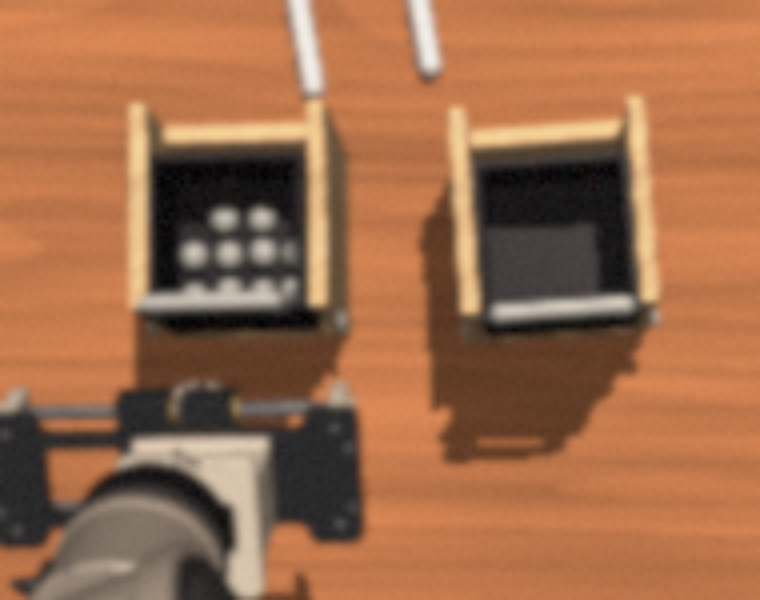

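The fingers slipped over the bar and the bin is still upright. I go back and hook about 13 mm deeper.

Run:
```python
from h import *
a=tool(.033);rows([((.600,.2265,.27),tool(.033,.2)),((.672,.2285,.28),a),((.672,.2285,.188),a)])
```

```text
[2.79, -6.15, -0.0] [-0.002, 0.001, 0.291]
[9.61, -3.63, -0.05] [-0.001, 0.001, 0.491]
[5.27, 4.48, -0.06] [-0.001, 0.001, 0.491]
```

```bash
python3 -m pendant '[[[1.5,-3,0,0,0,0.15,0],[2.8,-6.2,0,0,0,0.29,0],[6.5,-5,0,0,0,0.4,0],[9.6,-3.6,0,0,0,0.49,0],[9.6,-3.6,0,0,0,0.49,0],[9.6,-3.6,0,0,0,0.49,0],[8,-0.9,0,0,0,0.49,0],[6.6,2,0,0,0,0.49,0],[5.3,4.4,0,0,0,0.49,0],[5.3,4.4,0,0,0,0.49,0],[5.3,4.4,0,0,0,0.49,0]]]'
python3 - <<'E'
from h import *
H=np.array([.653,.2275,.07]);
def w(t):
    u,n=.118,.012
    x=-np.sin(t)*u+np.cos(t)*n;z=np.cos(t)*u+np.sin(t)*n
    return (H+np.array([x,x*.033,z]),tool(.033,t))
rows([w(t) for t in np.arange(0,.97,.095)])
E
```

```text
time: 4.4
tool_pos: [0.6735, 0.2286, 0.1885]
tool_rot: [-1.57, 0.002, 0.034]
contact_force: [-0.4, 0.2, 0.9]
opening: 0.0005
[-0.85, 0.05, -0.05] [-0.001, 0.001, -0.002]
[-1.98, -0.01, -0.04] [-0.001, 0.001, -0.097]
[-3.1, 0.04, -0.04] [-0.001, 0.001, -0.192]
[-4.22, 0.2, -0.04] [-0.001, 0.001, -0.287]
[-5.31, 0.46, -0.04] [-0.001, 0.001, -0.382]
[-6.38, 0.82, -0.04] [-0.001, 0.001, -0.477]
[-7.41, 1.28, -0.04] [-0.001, 0.001, -0.572]
[-8.39, 1.84, -0.04] [-0.001, 0.001, -0.667]
[-9.31, 2.49, -0.04] [-0.001, 0.001, -0.762]
[-10.17, 3.22, -0.04] [-0.001, 0.001, -0.857]
[-10.95, 4.03, -0.04] [-0.001, 0.0, -0.952]
```

```bash
python3 -m pendant '[[[-0.5,0,0,0,0,0,0],[-0.9,0,0,0,0,0,0],[-1.4,0,0,0,0,-0.05,0],[-2,0,0,0,0,-0.1,0],[-2.5,0,0,0,0,-0.145,0],[-3.1,0.05,0,0,0,-0.19,0],[-3.65,0.1,0,0,0,-0.24,0],[-4.2,0.2,0,0,0,-0.29,0],[-4.2,0.2,0,0,0,-0.29,0],[-4.2,0.2,0,0,0,-0.29,0]]]'
python3 - <<'E'
from h import *
H=np.array([.653,.2275,.07]);
d=cam('top');P=pts(d);im=d['image']
c=im[110:230,175:250].reshape(-1,3).astype(int);p=P[110:230,175:250].reshape(-1,3)
m=(p[:,2]>.17)&(p[:,2]<.235)&(c.min(1)>120)&(c.max(1)-c.min(1)<40);print('bar',m.sum(),np.median(p[m],0).round(3))
def w(t):
    u,n=.118,.012
    x=-np.sin(t)*u+np.cos(t)*n;z=np.cos(t)*u+np.sin(t)*n
    return (H+np.array([x,x*.033,z]),tool(.033,t))
rows([w(t) for t in np.arange(.285,.97,.095)])
E
```

```text
time: 5.4
tool_pos: [0.6316, 0.2269, 0.1854]
tool_rot: [-1.57, -0.286, 0.033]
contact_force: [0.1, 0.2, 0.6]
opening: 0.0004
bar 72 [0.649 0.215 0.221]
[-0.04, -0.16, -0.01] [-0.001, 0.0, 0.001]
[-1.16, -0.22, -0.01] [-0.001, 0.0, -0.094]
[-2.29, -0.18, -0.01] [-0.001, -0.0, -0.189]
[-3.4, -0.03, -0.01] [-0.001, -0.0, -0.284]
[-4.5, 0.23, -0.01] [-0.001, -0.0, -0.379]
[-5.57, 0.59, -0.01] [-0.001, -0.0, -0.474]
[-6.6, 1.05, -0.01] [-0.001, -0.0, -0.569]
[-7.58, 1.6, -0.01] [-0.001, -0.0, -0.664]
```

Run:
```python
from h import *
p,r,s=cur();print(p,s['time'],s['contact_force'],s['joint_efforts'].round(1))
t=cam('side');a=cam('wrist');u=proj(t,p);v=proj(a,p);print(u,v)
x=t['image'][130:270,230:380][:,:,::-1].copy();x=cv2.resize(x,None,fx=3.9,fy=3.9)
cv2.circle(x,(int((u[0]-230)*3.9),int((u[1]-130)*3.9)),4,(0,0,255),-1)
y=a['image'][:,150:400][:,:,::-1];y=cv2.resize(y,(int(250*1.3),546))[:,:215]
cv2.imwrite('pics/m6.png',np.hstack([x,cv2.resize(a['image'][60:400,190:370][:,:,::-1],(215,546))]))
```

```text
[0.63212148 0.22687436 0.1851903 ] 5.45 [-0.53414027  0.21957668 -0.01000028] [  0.3 -50.5 -25.2  -0.3  -1.1  -0. ]
[276.90978043 162.02519253] [279.36032217 238.89763853]
```

View pics/m6.png

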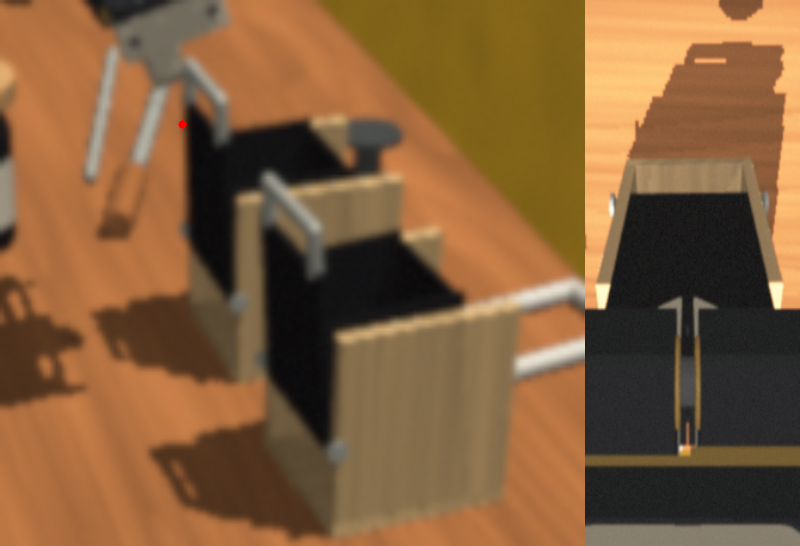

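The fingertips are now in front of the panel and the bin hasn't moved. I return above the bar and check the relative position with the wrist camera's depth.

```bash
python3 -m pendant '[[[-1,-4,0,0,0,0.1,0],[-0.5,-8,0,0,0,0.2,0],[-0.2,-9,0,0,0,0.287,0],[2,-8,0,0,0,0.287,0],[4,-7.2,0,0,0,0.287,0],[4,-7.2,0,0,0,0.287,0],[4,-7.2,0,0,0,0.287,0]]]'
python3 - <<'E'
from h import *
p,r,s=cur();print(p)
for n in ('wrist','side'):
    d=cam(n);P=pts(d);c=d['image'].astype(int)
    m=(P[...,2]>.200)&(P[...,2]<.235)&(c.min(2)>110)&(c.max(2)-c.min(2)<50)&(P[...,1]>.17)&(P[...,1]<.29)&(P[...,0]>.6)&(P[...,0]<.7)
    q=P[m];print(n,m.sum(),np.median(q,0).round(4),q.min(0).round(3),q.max(0).round(3)) if m.any() else print(n,0)
    m=(P[...,2]>.140)&(P[...,2]<.157)&(c[...,0]-c[...,2]>40)&(P[...,1]>.15)&(P[...,1]<.31)&(P[...,0]>.6)&(P[...,0]<.8)
    q=P[m];print(' rim',m.sum(),q.min(0).round(3),q.max(0).round(3)) if m.any() else 0
E
```

```text
time: 6.25
tool_pos: [0.6495, 0.2271, 0.2632]
tool_rot: [-1.571, 0.004, 0.033]
contact_force: [-0.7, 0.9, -0.4]
opening: 0.0003
[0.64948595 0.22708656 0.26317865]
wrist 1309 [0.6472 0.2272 0.222 ] [0.642 0.186 0.218] [0.653 0.266 0.225]
 rim 894 [0.652 0.167 0.141] [0.705 0.287 0.153]
side 28 [0.6464 0.2225 0.219 ] [0.643 0.19  0.217] [0.651 0.266 0.222]
 rim 202 [0.644 0.166 0.14 ] [0.78  0.291 0.156]
```

```bash
python3 -m pendant '[[[1,-1,0,0,0,0,0],[2.6,-1,0,0,0,0,0],[2.6,-1,0,0,0,0,0],[2.6,3,0,0,0,0,0],[2.6,7.4,0,0,0,0,0],[2.6,7.4,0,0,0,0,0],[2.6,7.4,0,0,0,0,0]]]'; for i in 1 2 ; do python3 -m pendant '[[[-0.3,0,0,0,0,0,0],[-0.6,0,0,0,0,0,0]]]';done;  python3 - <<'E'
from h import *
d=cam('side');P=pts(d);c=d['image'].astype(int)
p,r,s=cur();u=proj(d,p);print(p,s['contact_force'])
x=d['image'][130:270,230:380][:,:,::-1].copy();x=cv2.resize(x,None,fx=4,fy=4)
cv2.circle(x,(int((u[0]-230)*4),int((u[1]-130)*4)),4,(0,0,255),-1)
cv2.imwrite('pics/m7.png',x)
E
```

```text
time: 7.05
tool_pos: [0.6747, 0.2283, 0.1911]
tool_rot: [-1.571, 0.003, 0.034]
contact_force: [-0.3, 0.3, 0.8]
opening: 0.0004
time: 7.25
tool_pos: [0.6703, 0.2283, 0.1934]
tool_rot: [-1.57, -0.003, 0.033]
contact_force: [0.2, -0.4, -0.6]
opening: 0.0004
time: 7.45
tool_pos: [0.6633, 0.2279, 0.1913]
tool_rot: [-1.57, 0.0, 0.033]
contact_force: [0.5, -0.5, -0.1]
opening: 0.0007
[0.66286384 0.22789725 0.19104765] [0.75485113 0.44328017 0.15328382]
```

View pics/m7.png

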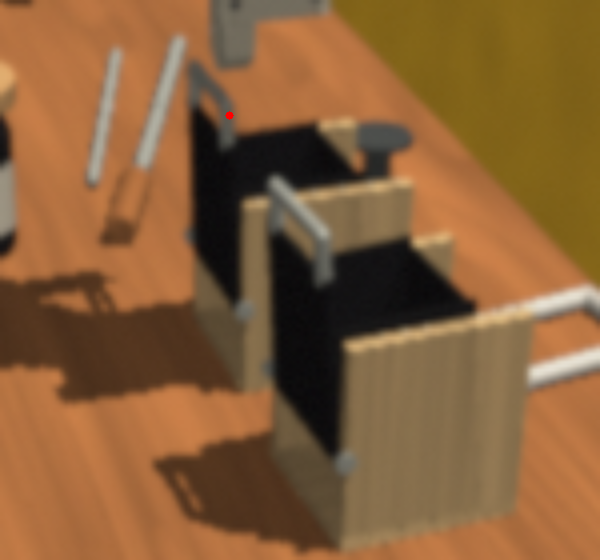

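The side picture shows the real fingertip at (235,65), well above the reported TCP dot at (230,115). I measure that offset from depth.

Run:
```python
from h import *
p,r,s=cur();print(p)
for n in('side','top'):
    d=cam(n);P=pts(d)
    m=(abs(P[...,0]-p[0])<.06)&(abs(P[...,1]-p[1])<.04)&(P[...,2]>.226)&(P[...,2]<.30)
    q=P[m];v,u=np.nonzero(m);print(n,m.sum(),q.min(0).round(3),q.max(0).round(3))
    k=np.argsort(q[:,2])[:8];print(np.c_[u[k],v[k],q[k]].round(3).tolist())
    m2=(abs(P[...,0]-p[0])<.06)&(abs(P[...,1]-p[1])<.04)&(P[...,2]>.23)&(P[...,2]<.26);print(np.median(P[m2],0).round(3), P[m2].min(0).round(3),P[m2].max(0).round(3))
```

```text
[0.66286384 0.22789725 0.19104765]
side 154 [0.625 0.196 0.226] [0.673 0.252 0.3  ]
[[289.0, 147.0, 0.667, 0.227, 0.226], [283.0, 147.0, 0.65, 0.229, 0.227], [290.0, 147.0, 0.669, 0.224, 0.227], [288.0, 147.0, 0.663, 0.225, 0.227], [291.0, 147.0, 0.671, 0.221, 0.228], [287.0, 147.0, 0.659, 0.222, 0.229], [284.0, 147.0, 0.651, 0.222, 0.23], [283.0, 146.0, 0.65, 0.228, 0.23]]
[0.656 0.213 0.247] [0.649 0.208 0.23 ] [0.673 0.244 0.26 ]
top 5 [0.627 0.23  0.296] [0.627 0.241 0.299]
[[193.0, 189.0, 0.627, 0.233, 0.296], [192.0, 189.0, 0.627, 0.235, 0.297], [190.0, 189.0, 0.627, 0.239, 0.297], [194.0, 189.0, 0.627, 0.23, 0.299], [189.0, 189.0, 0.627, 0.241, 0.299]]
  return _methods._mean(a, axis=axis, dtype=dtype,
  ret = um.true_divide(
Traceback (most recent call last):
ValueError: zero-size array to reduction operation minimum which has no identity
```

Run:
```python
from h import *
p,r,s=cur();d=cam('wrist');P=pts(d);T=np.linalg.inv(d['camera_from_world']);print('cam in tool',r.inv().apply(T[:3,3]-p).round(3), 'tcp px',proj(d,p))
Q=r.inv().apply((P-p).reshape(-1,3)).reshape(P.shape)
for v in range(225,330,8): print(v,[ (u,Q[v,u].round(3).tolist()) for u in (268,272,284,288)], d['image'][v,272])
```

```text
cam in tool [-0.072 -0.196 -0.002] tcp px [279.221105   239.05541992]
225 [(268, [-0.019, -0.031, -0.006]), (272, [-0.019, -0.03, -0.004]), (284, [-0.019, -0.032, 0.002]), (288, [-0.019, -0.03, 0.004])] [136 135 124]
233 [(268, [-0.015, -0.033, -0.006]), (272, [-0.015, -0.032, -0.004]), (284, [-0.015, -0.032, 0.002]), (288, [-0.015, -0.032, 0.004])] [146 144 136]
241 [(268, [0.039, 0.102, -0.01]), (272, [0.045, 0.118, -0.006]), (284, [0.04, 0.104, 0.006]), (288, [0.04, 0.103, 0.01])] [134 128 122]
249 [(268, [-0.011, -0.044, -0.006]), (272, [-0.009, -0.04, -0.004]), (284, [-0.011, -0.044, 0.002]), (288, [-0.011, -0.044, 0.004])] [32 33 32]
257 [(268, [-0.011, -0.054, -0.006]), (272, [-0.009, -0.05, -0.004]), (284, [-0.011, -0.054, 0.002]), (288, [-0.036, -0.113, 0.001])] [30 27 26]
265 [(268, [-0.011, -0.063, -0.006]), (272, [-0.01, -0.06, -0.004]), (284, [-0.011, -0.063, 0.001]), (288, [-0.036, -0.119, 0.001])] [31 31 31]
273 [(268, [-0.034, -0.119, -0.004]), (272, [-0.009, -0.067, -0.004]), (284, [-0.035, -0.119, -0.0]), (288, [-0.036, -0.123, 0.001])] [25 24 25]
281 [(268, [-0.034
[... 292 characters left out ...]
0.124, -0.004]), (272, [-0.029, -0.122, -0.003]), (284, [-0.031, -0.124, -0.0]), (288, [-0.033, -0.128, 0.001])] [82 80 78]
305 [(268, [-0.029, -0.125, -0.004]), (272, [-0.027, -0.122, -0.003]), (284, [-0.029, -0.125, -0.0]), (288, [-0.031, -0.128, 0.001])] [77 75 73]
313 [(268, [-0.027, -0.125, -0.004]), (272, [-0.001, -0.085, -0.004]), (284, [-0.028, -0.126, -0.0]), (288, [-0.029, -0.128, 0.001])] [51 51 50]
321 [(268, [-0.025, -0.126, -0.004]), (272, [-0.072, -0.196, -0.002]), (284, [-0.025, -0.125, -0.0]), (288, [-0.027, -0.129, 0.001])] [39 39 38]
329 [(268, [-0.004, -0.099, -0.005]), (272, [0.006, -0.084, -0.004]), (284, [-0.012, -0.11, 0.0]), (288, [-0.024, -0.128, 0.001])] [40 39 39]
```

The wrist depth shows the real fingertips end about 36 mm short of the reported TCP, at least when closed. I allow for that and hook again.

```bash
python3 -m pendant '[[[1,-0.5,0,0,0,0,0],[1,-0.5,0,0,0,0,0],[1,2,0,0,0,0,0],[1,3.9,0,0,0,0,0],[1,3.9,0,0,0,0,0],[1,3.9,0,0,0,0,0],[0.4,3.9,0,0,0,0,0],[-0.2,3.9,0,0,0,0,0]]]'
python3 - <<'E'
from h import *
H=np.array([.653,.2275,.07]);
def w(t):
    u,n=.082,.0095
    x=-np.sin(t)*u+np.cos(t)*n;z=np.cos(t)*u+np.sin(t)*n
    return (H+np.array([x,x*.033,z]),tool(.033,t))
rows([w(t) for t in np.arange(0,.97,.095)])
E
```

```text
time: 8.45
tool_pos: [0.6617, 0.2278, 0.1525]
tool_rot: [-1.57, -0.001, 0.033]
contact_force: [3.5, 0.4, -0.6]
opening: 0.0006
[0.08, 0.05, -0.0] [-0.001, 0.0, 0.001]
[-0.71, -0.01, 0.0] [-0.001, 0.0, -0.094]
[-1.49, 0.01, 0.0] [-0.001, 0.0, -0.189]
[-2.27, 0.11, 0.0] [-0.001, 0.0, -0.284]
[-3.04, 0.28, 0.0] [-0.001, 0.0, -0.379]
[-3.78, 0.52, 0.0] [-0.001, 0.0, -0.474]
[-4.5, 0.83, 0.0] [-0.001, -0.0, -0.569]
[-5.19, 1.2, 0.0] [-0.001, -0.0, -0.664]
[-5.84, 1.64, 0.0] [-0.001, -0.0, -0.759]
[-6.44, 2.14, -0.0] [-0.001, -0.0, -0.854]
[-7.0, 2.7, -0.0] [-0.001, -0.0, -0.949]
```

Contact now reads 3.5 N, so I swing the bin out along the arc.

```bash
python3 -m pendant '[[[-0.4,0,0,0,0,-0.05,0],[-0.75,0,0,0,0,-0.095,0],[-1.15,0,0,0,0,-0.14,0],[-1.5,0,0,0,0,-0.19,0],[-1.9,0.05,0,0,0,-0.235,0],[-2.3,0.1,0,0,0,-0.285,0],[-2.7,0.2,0,0,0,-0.33,0],[-3.05,0.3,0,0,0,-0.38,0],[-3.4,0.4,0,0,0,-0.425,0],[-3.8,0.5,0,0,0,-0.475,0],[-4.15,0.65,0,0,0,-0.52,0],[-4.5,0.85,0,0,0,-0.57,0],[-4.85,1,0,0,0,-0.615,0],[-5.2,1.2,0,0,0,-0.665,0],[-5.55,1.4,0,0,0,-0.71,0],[-5.85,1.65,0,0,0,-0.76,0],[-6.15,1.9,0,0,0,-0.805,0],[-6.45,2.15,0,0,0,-0.855,0],[-6.75,2.4,0,0,0,-0.9,0],[-6.75,2.4,0,0,0,-0.9,0]]]'
python3 - <<'E'
from h import *
print(cur()[2]['qpos'].round(3))
H=np.array([.653,.2275,.07]);
d=cam('top');P=pts(d);c=d['image'].astype(int)
m=(P[...,2]>.13)&(P[...,2]<.235)&(c.min(2)>120)&(c.max(2)-c.min(2)<40)&(P[...,1]>.18)&(P[...,1]<.28)&(P[...,0]>.49)&(P[...,0]<.67)
print(m.sum(),P[m].min(0).round(3),P[m].max(0).round(3))
cv2.imwrite('pics/t3.png',cv2.resize(d['image'][130:260,150:330][:,:,::-1],None,fx=4,fy=4))
def w(t):
    u,n=.082,.0095
    x=-np.sin(t)*u+np.cos(t)*n;z=np.cos(t)*u+np.sin(t)*n
    return (H+np.array([x,x*.033,z]),tool(.033,t))
rows([w(t) for t in (.9,.95,.98,1.02)])
E
```

```text
time: 10.45
tool_pos: [0.6089, 0.2313, 0.195]
tool_rot: [-1.568, -0.795, 0.035]
contact_force: [0.5, 0.7, 0.0]
opening: 0.0004
[ 0.374  0.274  1.944 -0.996  0.283 -0.352]
34 [0.559 0.184 0.137] [0.596 0.241 0.234]
[-5.8, 3.64, -0.54] [-0.004, 0.001, -0.105]
[-6.22, 3.64, -0.54] [-0.004, 0.001, -0.155]
[-6.46, 3.65, -0.54] [-0.004, 0.001, -0.185]
[-6.79, 3.68, -0.54] [-0.004, 0.0, -0.225]
```

View pics/t3.png

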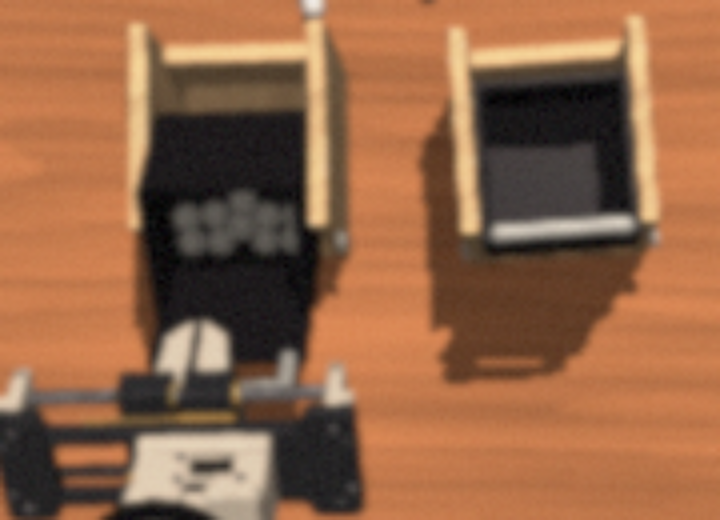

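Run:
```python
from h import *
p,r,s=cur();print(p,s['tool_rot'], 'tip',p-.036*r.apply([0,1,0]))
d=cam('top');P=pts(d);print(P[222:230,214:224,:].round(3)[[1,3,4,5]][:,::2].tolist())
# panel surface (black) strip right of finger, y~.2
m=(P[...,1]>.192)&(P[...,1]<.21)&(P[...,0]>.55)&(P[...,0]<.66)&(P[...,2]>.05)&(P[...,2]<.2)
q=P[m];k=np.argsort(q[:,0]);print(q[k][::12].round(3).tolist())
```

```text
[0.60914315 0.23132907 0.1953104 ] [-1.5674416  -0.79521441  0.03437783] tip [0.58345814 0.23032489 0.220515  ]
[[[0.577, 0.228, -0.001], [0.577, 0.222, 0.003], [0.577, 0.217, 0.003], [0.565, 0.19, 0.172], [0.565, 0.185, 0.172]], [[0.56, 0.202, 0.18], [0.559, 0.197, 0.184], [0.56, 0.193, 0.181], [0.56, 0.189, 0.178], [0.56, 0.184, 0.178]], [[0.55, 0.186, 0.296], [0.55, 0.182, 0.295], [0.55, 0.178, 0.296], [0.55, 0.173, 0.302], [0.55, 0.169, 0.301]], [[0.548, 0.185, 0.3], [0.548, 0.181, 0.298], [0.547, 0.176, 0.305], [0.548, 0.173, 0.302], [0.548, 0.169, 0.296]]]
[[0.559, 0.207, 0.183], [0.573, 0.199, 0.16], [0.577, 0.208, 0.16], [0.58, 0.202, 0.154], [0.585, 0.205, 0.15], [0.589, 0.194, 0.144], [0.594, 0.202, 0.14], [0.599, 0.203, 0.135], [0.602, 0.204, 0.128], [0.607, 0.21, 0.122], [0.613, 0.196, 0.118], [0.616, 0.204, 0.111], [0.622, 0.197, 0.107], [0.626, 0.205, 0.108], [0.63, 0.206, 0.098], [0.636, 0.21, 0.092], [0.642, 0.2, 0.087], [0.647, 0.204, 0.083], [0.651, 0.198, 0.092], [0.656, 0.208, 0.089]]
```

The bin is out to about 0.74 rad. The wrist ran into its joint limits and the fingers slipped off. I finish by pressing the bar down and forward from above with an upright tool.

```bash
cat >> h.py <<'E'
OFF=.036
def tip(q,rr): return (np.array(q)+OFF*rr.apply([0,1,0]),rr)
E
python3 - <<'E'
from h import *
a=tool(.033)
rows([tip((.575,.225,.235),tool(.033,.4)),tip((.558,.224,.215),a),tip((.558,.224,.185),a)]+[tip((.655-.147*np.sin(t),.2235,.07+.147*np.cos(t)+.004),a) for t in (.74,.8,.85,.9,.95,.98)])
E
```

```text
[-0.87, -1.96, -0.5] [-0.004, 0.001, 0.394]
[-4.67, -2.58, -0.54] [-0.004, 0.002, 0.794]
[-6.81, -0.47, -0.55] [-0.004, 0.002, 0.794]
[-7.14, -0.45, -0.59] [-0.004, 0.002, 0.794]
[-8.02, -0.47, -0.57] [-0.004, 0.002, 0.794]
[-8.75, -0.45, -0.55] [-0.004, 0.002, 0.794]
[-9.48, -0.39, -0.54] [-0.004, 0.002, 0.794]
[-10.21, -0.29, -0.52] [-0.004, 0.002, 0.794]
[-10.65, -0.22, -0.52] [-0.004, 0.002, 0.794]
```

```bash
python3 -m pendant '[[[-0.4,-1,-0.3,0,0,0.15,0],[-0.8,-2,-0.5,0,0,0.3,0],[-1.5,-2.3,-0.5,0,0,0.45,0],[-3,-2.5,-0.5,0,0,0.6,0],[-4.7,-2.6,-0.55,0,0,0.75,0],[-4.7,-2.6,-0.55,0,0,0.794,0],[-4.7,-2.6,-0.55,0,0,0.794,0],[-5.8,-1.5,-0.55,0,0,0.794,0],[-6.8,-0.5,-0.55,0,0,0.794,0],[-7.4,-0.45,-0.55,0,0,0.794,0],[-8,-0.45,-0.55,0,0,0.794,0],[-8.4,-0.45,-0.55,0,0,0.794,0],[-8.75,-0.45,-0.55,0,0,0.794,0],[-9.1,-0.4,-0.55,0,0,0.794,0],[-9.5,-0.4,-0.55,0,0,0.794,0],[-9.85,-0.35,-0.55,0,0,0.794,0],[-10.2,-0.3,-0.55,0,0,0.794,0]]]'
python3 - <<'E'
from h import *
p,r,s=cur()
print(s['qpos'].round(3),'tip',p-.036*r.apply([0,1,0]))
rows([tip((.533,.2235,.1605),tool(.033)),tip((.532,.2235,.157),tool(.033))])
d=cam('top');P=pts(d)
m=(P[...,1]>.192)&(P[...,1]<.205)&(P[...,0]>.52)&(P[...,0]<.65)&(P[...,2]>.05)&(P[...,2]<.2)
q=P[m];k=np.argsort(q[:,0]);print(q[k][::12].round(3).tolist())
E
```

```text
time: 12.25
tool_pos: [0.5341, 0.2234, 0.1221]
tool_rot: [-1.568, 0.004, 0.036]
contact_force: [-2.4, -0.5, 5.2]
opening: 0.0004
[ 0.262  0.5    1.468  0.003  1.177 -1.346] tip [0.53421804 0.22333987 0.15805319]
[-0.11, -0.24, 0.01] [-0.002, 0.003, -0.004]
[-0.21, 0.11, 0.02] [-0.002, 0.003, -0.004]
[[0.578, 0.193, 0.129], [0.588, 0.194, 0.122], [0.594, 0.203, 0.114], [0.599, 0.194, 0.111], [0.607, 0.197, 0.107], [0.612, 0.203, 0.101], [0.617, 0.203, 0.1], [0.623, 0.202, 0.092], [0.631, 0.197, 0.094], [0.64, 0.199, 0.081], [0.647, 0.194, 0.193]]
```

```bash
for i in 1 2 3; do python3 -m pendant '[[[-0.15,0.15,0,0,0,0,0],[-0.3,0.3,0,0,0,0,0]]]' | grep -E "pos|force"; done
python3 - <<'E'
from h import *
d=cam('top');P=pts(d)
m=(P[...,1]>.192)&(P[...,1]<.205)&(P[...,0]>.57)&(P[...,0]<.642)&(P[...,2]>.05)&(P[...,2]<.2)
q=P[m];k=np.polyfit(q[:,0],q[:,2],1);print(np.arctan(-1/k[0]))
E
```

```text
tool_pos: [0.5334, 0.2235, 0.1207]
contact_force: [2.0, -2.4, 14.5]
tool_pos: [0.5335, 0.2236, 0.1203]
contact_force: [4.5, -3.2, 25.8]
tool_pos: [0.5337, 0.2236, 0.12]
contact_force: [8.3, -5.6, 35.0]
0.9444420198449756
```

Run:
```python
from h import *
b=tool(.305)
rows([tip((.535,.2235,.27),tool(.033)),tip((.49,-.22,.25),b),tip((.49,-.22,.16),tool(.305,.3))])
```

```text
[0.33, -11.38, 0.04] [-0.005, 0.003, 0.018]
[-5.78, -9.7, -44.13] [-0.002, -0.269, 0.019]
[-4.91, -0.84, -43.89] [0.038, -0.268, -0.28]
```

```bash
python3 -m pendant '[[[0.3,-5,0,0,0,0,0],[0.3,-10,0,0,0,0,0],[0.3,-12,0,0,0,0,4],[-0.5,-12,-5,0,-0.05,0,4],[-1.5,-12,-10,0,-0.1,0,4],[-2.5,-12,-15,0,-0.15,0,4],[-3.5,-12,-20,0,-0.2,0,4],[-4.5,-11,-25,0,-0.25,0,4],[-5.5,-10,-30,0,-0.27,0,4],[-5.8,-9.7,-35,0,-0.27,0,4],[-5.8,-9.7,-40,0,-0.27,0,4],[-5.8,-9.7,-44,0,-0.27,0,4],[-5.8,-9.7,-44,0,-0.27,0,4],[-5.3,-5,-44,0.03,-0.27,-0.15,4],[-4.9,-1.5,-44,0.038,-0.268,-0.28,4],[-4.9,-1.5,-44,0.038,-0.268,-0.28,4],[-4.9,-1.5,-44,0.038,-0.268,-0.28,4]]]'
python3 - <<'E'
from h import *
p,r,s=cur();d=cam('wrist','w4.png');P=pts(d)
Q=r.inv().apply((P-p).reshape(-1,3)).reshape(P.shape)
for sg in(-1,1):
    m=(abs(Q[...,0])<.012)&(Q[...,1]>-.08)&(Q[...,1]<.01)&(Q[...,2]*sg>.015)&(Q[...,2]*sg<.06)
    q=Q[m];print(sg,m.sum(),q.min(0).round(3),q.max(0).round(3))
# grip in wrist view
c=d['image'].astype(int)
m=(P[...,2]>.058)&(P[...,2]<.072)&(c[...,0]-c[...,2]>40)&(abs(P[...,0]-.5)<.06)&(abs(P[...,1]+.22)<.05)
q=P[m];print(m.sum(),cv2.minAreaRect((q[:,:2]*1000).astype(np.float32)),np.percentile(q[:,2],[5,50,95]))
m=(P[...,2]<.012)&(P[...,2]>-.01)&(c.max(2)-c.min(2)<50)&(c.max(2)>110)&(abs(P[...,0]-.575)<.08)&(abs(P[...,1]+.2)<.07)
q=P[m];print('floor',m.sum(),cv2.minAreaRect((q[:,:2]*1000).astype(np.float32)))
E
```

```text
time: 14.65
tool_pos: [0.4914, -0.2177, 0.1265]
tool_rot: [-1.564, -0.277, 0.302]
contact_force: [0.4, -1.4, 0.1]
opening: 0.0399
-1 1276 [-0.012 -0.08  -0.038] [ 0.01  -0.038 -0.022]
1 1280 [-0.012 -0.08   0.018] [ 0.009 -0.038  0.034]
1424 ((505.5937194824219, -221.9230194091797), (74.11013793945312, 61.95082092285156), 18.550329208374023) [0.06395317 0.06681932 0.06787783]
floor 1245 ((575.05029296875, -199.67605590820312), (83.89997100830078, 65.37582397460938), 13.74169921875)
```

View pics/w4.png

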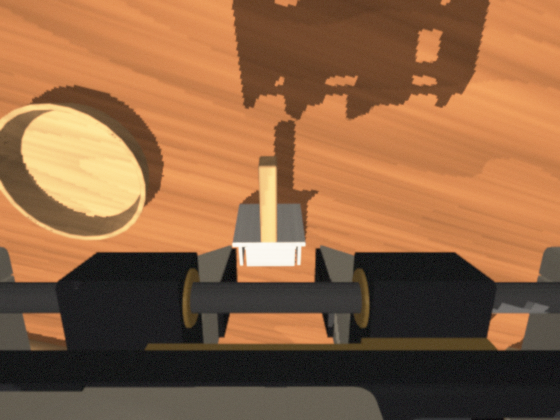

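Run:
```python
from h import *
p,r,s=cur();d=cam('wrist');P=pts(d);c=d['image'].astype(int)
m=((P[...,2]>.055)&(P[...,2]<.075)&(c[...,0]-c[...,2]>40)).astype(np.uint8)
n,l,st,ce=cv2.connectedComponentsWithStats(m)
for i in range(1,n):
    if st[i,4]>150:
        q=P[l==i];print(st[i],cv2.minAreaRect((q[:,:2]*1000).astype(np.float32)))
        w=np.linalg.svd(q[:,:2]-q[:,:2].mean(0),full_matrices=False)[2][0];print(np.arctan(w[1]/w[0]),q.mean(0))
```

```text
[ 261  156   19   84 1455] ((503.85186767578125, -222.03797912597656), (70.81877899169922, 13.722246170043945), 17.750459671020508)
0.3085070906426585 [ 0.49959617 -0.22320461  0.06634498]
```

Run:
```python
from h import *
r=tool(.3085,.28);g=np.array([.493,-.2253,.055])
rows([(g+.0555*r.apply([0,1,0])+[0,0,.05],r),(g+.0555*r.apply([0,1,0]),r)])
```

```text
[-0.99, 7.79, -0.52] [0.001, -0.002, 0.001]
[-2.38, 12.59, -0.52] [0.001, -0.002, 0.001]
```

```bash
python3 -m pendant '[[[-0.5,4,-0.5,0,0,0,4],[-1,7.8,-0.5,0,0,0,4],[-1.7,10.2,-0.5,0,0,0,4],[-2.4,12.6,-0.5,0,0,0,4],[-2.4,12.6,-0.5,0,0,0,4],[-2.4,12.6,-0.5,0,0,0,4],[-2.4,12.6,-0.5,0,0,0,0.5],[-2.4,12.6,-0.5,0,0,0,0.5],[-2.4,12.6,-0.5,0,0,0,0.5],[-2.4,12.6,-0.5,0,0,0,0.5],[-2.4,12.6,-0.5,0,0,0,0.5]]]' 45
python3 - <<'E'
from h import *
p,r,s=cur();d=cam('side');u=proj(d,p).astype(int);print(u)
g=p-.0555*r.apply([0,1,0]);print('grasp',g)
y=u[1];x=u[0];a=d['image'][max(0,y-70):y+50,x-75:x+75][:,:,::-1];cv2.imwrite('pics/s5.png',cv2.resize(a,None,fx=4,fy=4))
E
```

```text
time: 15.85
tool_pos: [0.5053, -0.2196, 0.0002]
tool_rot: [-1.568, -0.28, 0.305]
contact_force: [-1.7, -0.2, 5.8]
opening: 0.014
[274 332]
grasp [ 0.49074056 -0.22428595  0.05353019]
```

View pics/s5.png

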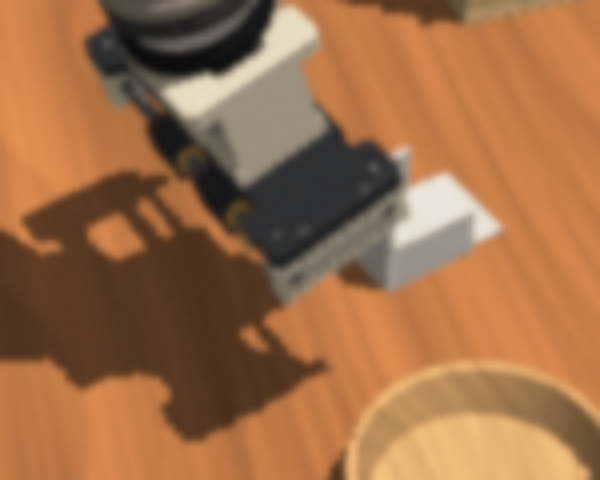

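The grip is pinched, with an opening of 14 mm. I save the scoop-in-tool transform and plan the carry to the bin and the scoop stroke in bin coordinates: u up the panel, n normal to it.

```bash
cat >> h.py <<'E'
import os
H=np.array([.653,.2275,.07]);TB=.944;YB=.033
try: _z=np.load('grasp.npz'); RG=R.from_quat(_z['q']); tG=_z['t']
except Exception: pass
NOSE=np.array([.12,0,-.055])
def scoop(nose,yaw,phi):   # nose underside point, phi>0 nose down -> tool pose
    rs=R.from_euler('z',yaw)*R.from_euler('y',phi)
    g=np.array(nose)-rs.apply(NOSE); rt=rs*RG
    return g+rs.apply(tG),rt
def binp(u,n):
    x=-np.sin(TB)*u+np.cos(TB)*n; z=np.cos(TB)*u+np.sin(TB)*n
    return H+[x*np.cos(YB),x*np.sin(YB),z]
E
python3 - <<'E'
from h import *
p,r,s=cur();rs=R.from_euler('z',.3085);g=np.array([.498,-.2238,.055])
np.savez('grasp.npz',q=(rs.inv()*r).as_quat(),t=rs.inv().apply(p-g))
import h,importlib;importlib.reload(h)
from h import *
print(tG,RG.as_euler('xyz'))
n0=g+rs.apply(NOSE);print(n0)
rows([scoop(n0+[0,0,.1],.3085,0),scoop((.58,-.15,.26),.3085,0),scoop((.58,.05,.27),.033,0),scoop((.58,.225,.27),.033,0.3)])
E
```

```text
[ 0.00827274  0.0017846  -0.05481735] [-1.56847374 -0.2801676  -0.00370928]
[ 0.61233481 -0.18736442  0.        ]
[2.77, -9.61, 0.02] [-0.0, 0.0, 0.0]
[5.3, -25.52, 4.59] [-0.0, 0.0, 0.0]
[11.79, -24.64, 26.7] [-0.076, 0.265, -0.001]
[18.21, -26.19, 43.27] [-0.037, 0.275, 0.298]
```

```bash
python3 -m pendant '[[[0.9,-3,0,0,0,0,0.5],[1.8,-6,0,0,0,0,0.5],[2.8,-9.6,0,0,0,0,0.5],[3.5,-14,1,0,0,0,0.5],[4,-18,2.5,0,0,0,0.5],[4.6,-22,3.5,0,0,0,0.5],[5.3,-25.5,4.6,0,0,0,0.5],[6.5,-25.3,9,-0.015,0.05,0,0.5],[7.8,-25.2,13,-0.03,0.1,0,0.5],[9.2,-25,17.5,-0.045,0.16,0,0.5],[10.5,-24.8,22,-0.06,0.21,0,0.5],[11.8,-24.7,26.7,-0.076,0.265,0,0.5],[13.4,-25,31,-0.07,0.268,0.05,0.5],[15,-25.4,35,-0.06,0.27,0.1,0.5],[16.5,-25.8,39,-0.05,0.272,0.2,0.5],[18.2,-26.2,43.3,-0.037,0.275,0.298,0.5],[18.2,-26.2,43.3,-0.037,0.275,0.298,0.5],[18.2,-26.2,43.3,-0.037,0.275,0.298,0.5]]]'
python3 - <<'E'
from h import *
p,r,s=cur();print(s['qpos'].round(2))
# check scoop attitude in hand: depth of scoop floor from top camera
d=cam('top');P=pts(d);c=d['image'].astype(int)
rs=r*RG.inv();g=p-rs.apply(tG)
Q=rs.inv().apply((P-g).reshape(-1,3)).reshape(P.shape)
m=(Q[...,0]>.045)&(Q[...,0]<.13)&(abs(Q[...,1])<.035)&(abs(Q[...,2]+.053)<.015)
q=Q[m];print(m.sum(),np.linalg.lstsq(np.c_[q,][:,:2]@np.eye(2).tolist() if 0 else np.c_[q[:,:2],np.ones(len(q))],q[:,2],rcond=None)[0].round(4),q[:,:2].min(0).round(3),q[:,:2].max(0).round(3))
W=[scoop(binp(u,n),YB,f) for u,n,f in((.14,.07,.5),(.11,.03,.63),(.1,.008,.65),(.05,.003,.65),(.02,.003,.65),(.004,.003,.65))]
rows(W)
E
```

```text
time: 17.7
tool_pos: [0.473, 0.2243, 0.3011]
tool_rot: [-1.57, 0.024, 0.031]
contact_force: [-0.5, -0.7, -1.3]
opening: 0.0135
[ 0.29  0.29  1.29  0.01  1.58 -1.31]
464 [-0.0194 -0.0509 -0.0505] [ 0.046 -0.03 ] [0.123 0.029]
[1.11, 3.9, 0.0] [-0.0, 0.0, 0.197]
[2.06, 7.66, 0.0] [-0.001, 0.001, 0.327]
[1.76, 9.85, -0.0] [-0.001, 0.001, 0.347]
[5.59, 13.11, 0.01] [-0.001, 0.001, 0.347]
[8.06, 14.81, 0.01] [-0.001, 0.001, 0.347]
[9.38, 15.72, 0.02] [-0.001, 0.001, 0.347]
```

```bash
python3 -m pendant '[[[0.6,2,0,0,0,0.1,0.5],[1.1,3.9,0,0,0,0.2,0.5],[1.6,5.8,0,0,0,0.26,0.5],[2.05,7.6,0,0,0,0.325,0.5],[1.8,9,0,0,0,0.345,0.5],[1.8,9.8,0,0,0,0.345,0.5],[1.8,9.8,0,0,0,0.345,0.5],[1.8,9.8,0,0,0,0.345,0.5]]]'
python3 - <<'E'
from h import *
p,r,s=cur();print(s['qpos'].round(2))
rows([scoop(binp(u,n),YB,.65) for u,n in((.07,.004),(.035,.003),(.004,.002))])
d=cam('top');P=pts(d);c=d['image'].astype(int)
m=(c.min(2)>70)&(c.max(2)-c.min(2)<35)&(P[...,0]>.6)&(P[...,0]<.69)&(P[...,1]>.18)&(P[...,1]<.275)&(P[...,2]<.14)
print('balls/nose',m.sum(),P[m].min(0).round(3),P[m].max(0).round(3))
E
```

```text
time: 18.55
tool_pos: [0.4887, 0.2243, 0.2062]
tool_rot: [-1.568, 0.363, 0.03]
contact_force: [-0.3, -1.0, -1.1]
opening: 0.0136
[ 0.24  0.59  1.13  0.08  1.77 -1.36]
[2.83, 1.5, -0.04] [-0.002, 0.001, 0.007]
[6.19, 2.51, -0.04] [-0.002, 0.001, 0.007]
[9.15, 3.42, -0.03] [-0.002, 0.001, 0.007]
balls/nose 18 [0.604 0.2   0.086] [0.654 0.218 0.109]
```

```bash
python3 -m pendant '[[[1.4,0.8,0,0,0,0,0.5],[2.8,1.5,0,0,0,0,0.5],[4,1.85,0,0,0,0,0.5],[5.1,2.2,0,0,0,0,0.5],[6.2,2.5,0,0,0,0,0.5],[7,2.75,0,0,0,0,0.5],[7.6,2.95,0,0,0,0,0.5],[8.2,3.1,0,0,0,0,0.5],[8.7,3.25,0,0,0,0,0.5],[9.1,3.4,0,0,0,0,0.5],[9.1,3.4,0,0,0,0,0.5]]]'
python3 - <<'E'
from h import *
p,r,s=cur();rs=r*RG.inv();g=p-rs.apply(tG);n=g+rs.apply(NOSE)-H;print('nose u,n',-np.sin(TB)*n[0]+np.cos(TB)*n[2],np.cos(TB)*n[0]+np.sin(TB)*n[2],rs.as_euler('xyz'))
rows([scoop(binp(u,n),YB,f) for u,n,f in((.004,.002,.65),(.003,.01,.53),(.004,.02,.42),(.005,.032,.3),(.006,.043,.2),(.007,.053,.1),(.008,.062,0),(.02,.062,-.06))])
E
```

```text
time: 19.7
tool_pos: [0.5622, 0.2266, 0.1399]
tool_rot: [-1.569, 0.365, 0.03]
contact_force: [1.2, 0.9, -2.2]
opening: 0.0136
nose u,n 0.002834941708781716 0.0011298015345335413 [0.00244546 0.64538287 0.03439816]
[-0.08, -0.16, -0.03] [-0.002, 0.001, 0.005]
[-0.07, 0.4, -0.03] [-0.001, 0.0, -0.115]
[-0.05, 0.62, -0.03] [-0.001, 0.0, -0.225]
[0.17, 0.78, -0.03] [-0.001, -0.0, -0.345]
[0.48, 0.8, -0.03] [-0.0, -0.0, -0.445]
[0.88, 0.9, -0.03] [-0.0, -0.001, -0.545]
[1.36, 1.07, -0.03] [0.0, -0.001, -0.645]
[0.46, 1.38, -0.03] [0.001, -0.001, -0.705]
```

```bash
python3 -m pendant '[[[-0.1,0.1,0,0,0,-0.06,0.5],[-0.1,0.4,0,0,0,-0.115,0.5],[-0.05,0.5,0,0,0,-0.17,0.5],[-0.05,0.6,0,0,0,-0.225,0.5],[0.05,0.7,0,0,0,-0.285,0.5],[0.2,0.8,0,0,0,-0.345,0.5],[0.3,0.8,0,0,0,-0.395,0.5],[0.5,0.8,0,0,0,-0.445,0.5],[0.7,0.85,0,0,0,-0.495,0.5],[0.9,0.9,0,0,0,-0.545,0.5],[1.1,1,0,0,0,-0.595,0.5],[1.35,1.05,0,0,0,-0.645,0.5],[1.35,1.05,0,0,0,-0.69,0.5],[1.2,1.05,0,0,0,-0.73,0.5]]]'
python3 - <<'E'
from h import *
p,r,s=cur();rs=r*RG.inv();g=p-rs.apply(tG);n=g+rs.apply(NOSE)-H;print('nose u,n',-np.sin(TB)*n[0]+np.cos(TB)*n[2],np.cos(TB)*n[0]+np.sin(TB)*n[2],rs.as_euler('xyz'))
d=cam('top','t8.png');P=pts(d);c=d['image'].astype(int)
cv2.imwrite('pics/t8.png',cv2.resize(d['image'][120:240,150:290][:,:,::-1],None,fx=5,fy=5,interpolation=cv2.INTER_CUBIC))
q0=n+H
def up(dd,f,ex=0): return scoop(q0+(binp(dd,0)-H)+[0,0,ex+.08*np.sin(max(0,-f-.08))],YB,f)
rows([up(.02,-.11),up(.04,-.15,.002),up(.06,-.18,.005),up(.08,-.22,.008),up(.1,-.25,.012),up(.12,-.27,.02)])
E
```

```text
time: 21.1
tool_pos: [0.5678, 0.2264, 0.1256]
tool_rot: [-1.569, -0.363, 0.028]
contact_force: [-1.1, -2.6, -3.2]
opening: 0.0135
nose u,n 0.016744461013082843 0.06777191901703902 [-0.00120973 -0.08300023  0.03187249]
[-0.93, -1.61, -0.0] [0.002, -0.0, -0.027]
[-1.95, -3.33, -0.01] [0.002, -0.0, -0.067]
[-2.92, -5.18, -0.01] [0.002, -0.0, -0.097]
[-3.87, -6.99, -0.02] [0.003, -0.0, -0.137]
[-4.79, -8.92, -0.02] [0.003, -0.0, -0.167]
[-5.57, -11.26, -0.03] [0.003, -0.0, -0.187]
```

View pics/t8.png

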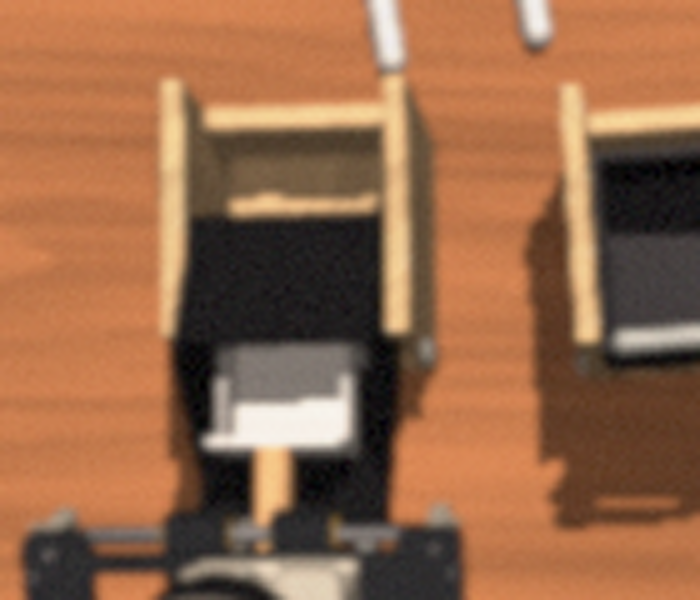

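```bash
cat >> h.py <<'E'
def load():
    p,r,s=cur();rs=r*RG.inv();g=p-rs.apply(tG);d=cam('top');P=pts(d)
    Q=rs.inv().apply((P-g).reshape(-1,3)).reshape(P.shape)
    m=(Q[...,0]>.04)&(Q[...,0]<.125)&(abs(Q[...,1])<.03)&(abs(Q[...,2]+.03)<.04)
    q=Q[m]
    for a in np.arange(.04,.125,.008):
        print(round(a,3),[ (round(1000*(np.median(q[k,2])+.055)) if k.any() else None) for b in np.arange(-.03,.03,.0075) for k in [(q[:,0]>=a)&(q[:,0]<a+.008)&(q[:,1]>=b)&(q[:,1]<b+.0075)]])
    return d,P
E
python3 - <<'E'
from h import *
d,P=load()
c=d['image'].astype(int)
m=(P[...,0]>.6)&(P[...,0]<.72)&(P[...,1]>.185)&(P[...,1]<.27)&(P[...,2]<.2)&(P[...,2]>.06)
q=P[m]
for a in np.arange(.6,.72,.01): print(round(a,2),[ (round(1000*np.median(q[k,2])) if k.any() else None) for b in np.arange(.185,.27,.01) for k in [(q[:,0]>=a)&(q[:,0]<a+.01)&(q[:,1]>=b)&(q[:,1]<b+.01)]])
E
```

```text
0.04 [36, 62, 59, 61, 62, 64, 61, 60]
0.048 [22, -1, 0, -1, -1, -3, -2, 6]
0.056 [22, -2, -1, -4, -1, -3, -2, 0]
0.064 [22, -3, -1, -3, -1, -3, -2, -1]
0.072 [20, -4, -3, -5, -3, -3, -5, 0]
0.08 [19, -4, -4, -3, -4, -1, -3, 1]
0.088 [59, 55, 61, 60, 31, 57, 29, 9]
0.096 [55, 54, 57, 56, 55, 56, 57, 56]
0.104 [52, 49, 50, 50, 49, 49, 50, 50]
0.112 [44, 45, 43, 43, 41, 44, 41, 43]
0.12 [38, 39, 38, 39, 37, 37, 37, 39]
0.6 [108, 134, 127, 127, 126, 127, 128, 153, 140]
0.61 [100, 131, 129, 126, 128, 127, 127, 152, 142]
0.62 [95, 132, 129, 126, 128, 127, 129, 144, 150]
0.63 [89, 134, 128, 127, 127, 127, 126, 146, 132]
0.64 [193, 153, 131, 131, 130, 132, 132, 189, 192]
0.65 [187, 186, 186, 186, 186, 185, 186, 186, 186]
0.66 [181, 182, 182, 180, 180, 179, 180, 179, 179]
0.67 [174, 173, 173, 174, 173, 172, 171, 173, 173]
0.68 [167, 167, 166, 165, 164, 166, 164, 167, 164]
0.69 [160, 159, 159, 158, 158, 158, 158, 158, 159]
0.7 [153, 154, 153, 153, 151, 151, 151, 149, 149]
0.71 [146, 147, 146, 148, 146, 148, 146, 147, 147]
```

```bash
python3 -m pendant '[[[-0.5,-0.8,0,0,0,-0.02,0.5],[-0.9,-1.6,0,0,0,-0.04,0.5],[-1.4,-2.5,0,0,0,-0.06,0.5],[-1.9,-3.4,0,0,0,-0.08,0.5],[-1.9,-3.4,0,0,0,-0.08,0.5],[-1.9,-3.4,0,0,0,-0.08,0.5]]]'
python3 - <<'E'
from h import *
d,P=load()
E
```

```text
time: 21.8
tool_pos: [0.5392, 0.2264, 0.1519]
tool_rot: [-1.568, -0.445, 0.029]
contact_force: [-1.0, 0.5, -1.5]
opening: 0.0138
0.04 [29, 30, 14, 18, 38, 10, 8, 5]
0.048 [20, -3, -3, -1, -3, -2, -2, 0]
0.056 [17, -1, -3, -2, -2, -3, -2, -1]
0.064 [18, -2, -4, -2, -3, 0, -1, -1]
0.072 [13, -4, -3, -3, -1, 12, 11, 10]
0.08 [11, -4, -4, -6, -4, 5, 11, -1]
0.088 [13, -2, -2, -4, -4, -4, -4, 3]
0.096 [12, 9, -4, -5, -5, -6, -4, -6]
0.104 [11, 8, -6, -6, -5, -5, -7, -4]
0.112 [-1, -5, -4, -4, -2, -5, -5, -2]
0.12 [22, 21, 20, 23, 22, 21, 22, 21]
```

The depth shows only about two balls in the scoop, because the nose drifted too far from the bin floor while I levelled it. I tip them back inside the bin and scoop again, keeping the nose tight to the floor wall.

Run:
```python
from h import *
rows([scoop(binp(u,n),YB,f) for u,n,f in((.058,.062,-.1),(.055,.054,.03),(.05,.042,.2),(.047,.03,.35),(.045,.016,.5),(.043,.005,.65),(.02,.001,.65),(.0,.0,.65),(-.002,0,.65))])
```

```text
[-1.11, 0.4, -0.08] [0.0, -0.0, 0.065]
[-1.09, -0.29, -0.07] [-0.0, -0.0, 0.195]
[-0.89, -0.88, -0.07] [-0.001, -0.0, 0.365]
[-0.7, -1.3, -0.07] [-0.001, 0.0, 0.515]
[-0.55, -1.53, -0.07] [-0.002, 0.0, 0.665]
[0.01, -1.7, -0.07] [-0.002, 0.0, 0.815]
[0.76, 0.51, -0.07] [-0.002, 0.0, 0.815]
[1.63, 2.31, -0.07] [-0.002, 0.0, 0.815]
[1.72, 2.49, -0.07] [-0.002, 0.0, 0.815]
```

```bash
python3 -m pendant '[[[-1.1,0.4,0,0,0,0.065,0.5],[-1.1,-0.3,0,0,0,0.195,0.5],[-0.9,-0.9,0,0,0,0.3,0.5],[-0.8,-1.1,0,0,0,0.4,0.5],[-0.7,-1.3,0,0,0,0.515,0.5],[-0.55,-1.5,0,0,0,0.665,0.5],[0,-1.7,0,0,0,0.815,0.5],[0,-1.7,0,0,0,0.815,0.5],[0,-1.7,0,0,0,0.815,0.5],[0,-1.7,0,0,0,0.815,0.5],[0,-1.7,0,0,0,0.815,0.5],[0.25,-1,0,0,0,0.815,0.5],[0.5,-0.3,0,0,0,0.815,0.5],[0.75,0.5,0,0,0,0.815,0.5],[1,1.1,0,0,0,0.815,0.5],[1.3,1.7,0,0,0,0.815,0.5],[1.6,2.3,0,0,0,0.815,0.5],[1.7,2.5,0,0,0,0.815,0.5],[1.7,2.5,0,0,0,0.815,0.5]]]'
python3 - <<'E'
from h import *
p,r,s=cur();rs=r*RG.inv();g=p-rs.apply(tG);n=g+rs.apply(NOSE)-H;print('nose u,n',-np.sin(TB)*n[0]+np.cos(TB)*n[2],np.cos(TB)*n[0]+np.sin(TB)*n[2],rs.as_euler('xyz'))
rows([scoop(binp(u,n),YB,f) for u,n,f in((-.002,.01,.52),(-.003,.02,.4),(-.003,.032,.28),(-.003,.045,.16),(-.003,.058,.05),(-.002,.066,-.05))])
E
```

```text
time: 23.75
tool_pos: [0.5644, 0.2263, 0.1387]
tool_rot: [-1.569, 0.373, 0.03]
contact_force: [-7.9, -2.9, 15.6]
opening: 0.0138
nose u,n 0.00035579527757237037 0.0006353826485388396 [0.00203582 0.65293445 0.03473026]
[0.15, 0.6, 0.0] [-0.001, 0.001, -0.133]
[0.38, 0.99, 0.0] [-0.001, 0.001, -0.253]
[0.72, 1.17, 0.0] [-0.0, 0.0, -0.373]
[1.25, 1.24, 0.0] [0.0, 0.0, -0.493]
[1.9, 1.17, 0.0] [0.001, -0.0, -0.603]
[2.41, 1.41, 0.0] [0.001, -0.0, -0.703]
```

```bash
python3 -m pendant '[[[0.15,0.4,0,0,0,-0.07,0.5],[0.15,0.6,0,0,0,-0.13,0.5],[0.3,0.8,0,0,0,-0.19,0.5],[0.4,1,0,0,0,-0.25,0.5],[0.55,1.1,0,0,0,-0.31,0.5],[0.75,1.15,0,0,0,-0.37,0.5],[1,1.2,0,0,0,-0.43,0.5],[1.3,1.2,0,0,0,-0.49,0.5],[1.65,1.2,0,0,0,-0.55,0.5],[2,1.2,0,0,0,-0.61,0.5],[2.2,1.3,0,0,0,-0.66,0.5],[2.4,1.4,0,0,0,-0.71,0.5],[2.4,1.4,0,0,0,-0.72,0.5],[2.4,1.4,0,0,0,-0.72,0.5],[2.4,1.4,0,0,0,-0.72,0.5],[2.4,1.4,0,0,0,-0.72,0.5]]]'
python3 - <<'E'
from h import *
p,r,s=cur();rs=r*RG.inv();g=p-rs.apply(tG);n=g+rs.apply(NOSE)-H;print('nose u,n',-np.sin(TB)*n[0]+np.cos(TB)*n[2],np.cos(TB)*n[0]+np.sin(TB)*n[2],rs.as_euler('xyz'))
load()
q0=n+H
def up(dd,f,ex=0): return scoop(q0+(binp(dd,0)-H)+[0,0,ex+.08*np.sin(max(0,-f-.05))],YB,f)
rows([up(.02,-.09),up(.04,-.15,.002),up(.06,-.18,.005),up(.08,-.22,.008),up(.1,-.25,.012),up(.12,-.27,.02)])
E
```

```text
time: 25.35
tool_pos: [0.5852, 0.2283, 0.1207]
tool_rot: [-1.567, -0.359, 0.029]
contact_force: [-16.8, -2.4, 33.6]
opening: 0.0137
nose u,n -0.0005545891908006681 0.07361996940882093 [ 0.00143748 -0.07888677  0.03298006]
0.04 [15, 54, 53, 54, 20, 53, 54, 10]
0.048 [10, None, -15, None, -14, None, -14, -4]
0.056 [5, None, None, None, None, None, None, 1]
0.064 [-7, -12, -10, None, None, None, -10, -7]
0.072 [33, 63, 60, 63, 63, 26, -9, -9]
0.08 [59, 59, 58, 60, 60, 59, 59, 59]
0.088 [56, 53, 54, 53, 52, 53, 53, 52]
0.096 [48, 49, 47, 45, 47, 46, 48, 44]
0.104 [42, 41, 41, 43, 42, 39, 39, 39]
0.112 [34, 34, 35, 34, 34, 33, 32, 33]
0.12 [28, 26, 27, 28, 30, 27, 30, 27]
[-1.02, -1.85, 0.0] [-0.001, -0.0, -0.011]
[-2.05, -3.5, 0.0] [-0.001, -0.001, -0.071]
[-3.03, -5.35, 0.0] [-0.001, -0.001, -0.101]
[-3.99, -7.15, 0.0] [-0.001, -0.001, -0.141]
[-4.91, -9.08, 0.0] [-0.001, -0.001, -0.171]
[-5.7, -11.42, 0.01] [-0.001, -0.001, -0.191]
```

```bash
python3 -m pendant '[[[-0.5,-0.9,0,0,0,-0.01,0.5],[-1,-1.8,0,0,0,-0.02,0.5],[-1.5,-2.7,0,0,0,-0.05,0.5],[-2,-3.5,0,0,0,-0.08,0.5],[-2.5,-4.3,0,0,0,-0.12,0.5],[-2.5,-4.3,0,0,0,-0.16,0.5]]]'
python3 - <<'E'
from h import *
load()
E
```

```text
time: 26.0
tool_pos: [0.5447, 0.226, 0.1471]
tool_rot: [-1.568, -0.512, 0.028]
contact_force: [1.3, -3.4, 1.3]
opening: 0.0138
0.04 [10, 53, -10, -12, 55, -11, -13, 8]
0.048 [10, -13, -13, None, -15, -14, -14, 3]
0.056 [3, None, None, None, None, None, None, -4]
0.064 [3, None, None, None, None, None, None, 2]
0.072 [0, None, None, None, None, None, None, -3]
0.08 [None, None, None, None, None, None, None, None]
0.088 [None, None, None, None, None, None, None, None]
0.096 [None, None, None, None, None, None, None, None]
0.104 [None, None, None, None, None, None, None, None]
0.112 [21, 24, 22, 22, 21, 19, 21, 22]
0.12 [16, 17, 17, 17, 18, 16, 17, 18]
```

```bash
cat >> h.py <<'E'
def floorfit():
    p,r,s=cur();rs=r*RG.inv();g=p-rs.apply(tG);d=cam('top');P=pts(d)
    Q=rs.inv().apply((P-g).reshape(-1,3)).reshape(P.shape)
    m=(Q[...,0]>.03)&(Q[...,0]<.13)&(abs(Q[...,1])<.022)&(Q[...,2]<-.03)&(Q[...,2]>-.12)
    q=Q[m]
    for a in np.arange(.03,.13,.008):
        k=(q[:,0]>=a)&(q[:,0]<a+.008)
        if k.any(): print(round(a,3),k.sum(),(np.percentile(q[k,2],[5,25,50,75,95])*1000).round().tolist())
    return d,P,Q
E
python3 - <<'E'
from h import *
d,P,Q=floorfit()
cv2.imwrite('pics/last.png',d['image'][:,:,::-1])
E
```

```text
0.03 42 [-71.0, -69.0, -68.0, -66.0, -63.0]
0.038 67 [-74.0, -71.0, -70.0, -69.0, -67.0]
0.046 58 [-77.0, -75.0, -73.0, -71.0, -68.0]
0.054 68 [-80.0, -78.0, -76.0, -74.0, -72.0]
0.062 55 [-83.0, -81.0, -78.0, -76.0, -74.0]
0.07 71 [-86.0, -84.0, -82.0, -80.0, -79.0]
0.078 54 [-89.0, -87.0, -85.0, -84.0, -81.0]
0.086 54 [-92.0, -89.0, -88.0, -86.0, -83.0]
0.11 17 [-36.0, -34.0, -33.0, -32.0, -31.0]
0.118 75 [-41.0, -38.0, -36.0, -34.0, -32.0]
0.126 37 [-49.0, -44.0, -43.0, -42.0, -39.0]
```

The push against the bin floor rotated the scoop about 0.34 rad in the grip, and it is now empty. I update the grasp transform and plan a new try: a harder grip, the scoop shifted to one bin side so the bin wall acts as a side wall, and a quicker roll-back.

```bash
cat >> h.py <<'E'
def scoopr(nose,yaw,phi,roll=0):
    rs=R.from_euler('z',yaw)*R.from_euler('y',phi)*R.from_euler('x',roll)
    g=np.array(nose)-rs.apply(NOSE);return g+rs.apply(tG),rs*RG
def nose():
    p,r,s=cur();rs=r*RG.inv();g=p-rs.apply(tG);n=g+rs.apply(NOSE);m=n-H
    print('nose',n.round(4),'u,n',round(-np.sin(TB)*m[0]+np.cos(TB)*m[2],4),round(np.cos(TB)*m[0]+np.sin(TB)*m[2],4),rs.as_euler('xyz').round(3));return n
E
python3 - <<'E'
from h import *
r2=R.from_euler('y',.343)
np.savez('grasp.npz',q=(r2.inv()*RG).as_quat(),t=r2.inv().apply(tG))
import h,importlib;importlib.reload(h)
from h import *
print(tG);nose();Y=np.array([0,.010,0])
rows([scoopr(binp(u,n)+Y,YB,f) for u,n,f in((.06,.04,.3),(.052,.02,.5),(.05,.005,.64),(.03,.001,.64),(.004,.001,.64))])
E
```

```text
[ 0.02622669  0.0017846  -0.048842  ]
nose [0.6368 0.2268 0.1297] u,n 0.0482 0.0389 [-0.002  0.113  0.032]
[0.87, -2.35, 1.0] [0.001, 0.0, 0.187]
[0.94, -1.84, 1.0] [0.001, 0.0, 0.387]
[0.86, -1.57, 1.0] [0.0, 0.0, 0.527]
[1.34, 0.42, 1.01] [0.0, 0.0, 0.527]
[2.44, 2.78, 1.01] [0.0, 0.0, 0.527]
```

```bash
python3 -m pendant '[[[0.5,-1.2,0.5,0,0,0.1,0.5],[0.9,-2.3,1,0,0,0.19,0.5],[0.9,-2.1,1,0,0,0.29,0.5],[0.95,-1.85,1,0,0,0.39,0.5],[0.9,-1.6,1,0,0,0.527,0.5],[0.9,-1.6,1,0,0,0.527,0.5],[1.1,-0.6,1,0,0,0.527,0.5],[1.35,0.4,1,0,0,0.527,0.5],[1.7,1.2,1,0,0,0.527,0.5],[2.05,2,1,0,0,0.527,0.5],[2.45,2.75,1,0,0,0.527,0.5],[2.45,2.75,1,0,0,0.527,0.5]]]' 60
python3 - <<'E'
from h import *
nose();Y=np.array([0,.010,0])
rows([scoopr(binp(u,n)+Y,YB,f,o) for u,n,f,o in((.004,.013,.5,-.03),(.005,.026,.36,-.06),(.006,.04,.22,-.1),(.007,.053,.08,-.1),(.008,.064,-.03,-.1),(.012,.067,-.1,-.1))])
E
```

```text
time: 27.3
tool_pos: [0.5758, 0.2379, 0.1394]
tool_rot: [-1.568, 0.022, 0.03]
contact_force: [-24.9, -4.6, 40.9]
opening: 0.0138
nose [0.6471 0.2386 0.0781] u,n 0.0096 0.0031 [0.003 0.645 0.035]
[0.23, 0.62, -0.1] [-0.027, -0.015, -0.145]
[0.28, 0.67, -0.08] [-0.054, -0.028, -0.285]
[0.57, 0.71, -0.06] [-0.093, -0.041, -0.425]
[0.97, 0.88, -0.05] [-0.096, -0.035, -0.565]
[1.45, 0.94, -0.05] [-0.098, -0.03, -0.675]
[1.3, 1.13, -0.05] [-0.099, -0.027, -0.744]
```

Run:
```python
from h import *
Y=np.array([0,.010,0])
rows([scoopr(binp(u+.012,n)+Y,YB,f,o) for u,n,f,o in((.004,.004,.63,0),(.004,.014,.5,-.03),(.005,.026,.36,-.06),(.006,.04,.22,-.1),(.007,.053,.08,-.1),(.008,.064,-.03,-.1),(.012,.069,-.1,-.1))])
```

```text
[-0.57, -0.33, -0.12] [-0.002, 0.001, -0.015]
[-0.7, -0.15, -0.1] [-0.027, -0.015, -0.145]
[-0.7, -0.01, -0.08] [-0.054, -0.028, -0.285]
[-0.42, 0.03, -0.06] [-0.093, -0.041, -0.425]
[-0.01, 0.19, -0.06] [-0.096, -0.035, -0.565]
[0.46, 0.26, -0.05] [-0.098, -0.03, -0.675]
[0.43, 0.28, -0.05] [-0.099, -0.027, -0.744]
```

```bash
python3 -m pendant '[[[-0.55,-0.3,0,0,0,-0.02,0.5],[-0.7,-0.15,0,-0.03,-0.015,-0.145,0.5],[-0.7,0,0,-0.055,-0.03,-0.285,0.5],[-0.4,0,0,-0.09,-0.04,-0.425,0.5],[0,0.2,0,-0.096,-0.035,-0.565,0.5],[0.45,0.25,0,-0.098,-0.03,-0.675,0.5],[0.45,0.25,0,-0.1,-0.03,-0.75,0.5],[0.45,0.25,0,-0.1,-0.03,-0.75,0.5],[0.45,0.25,0,-0.1,-0.03,-0.75,0.5]]]' 60
python3 - <<'E'
from h import *
nose();d,P,Q=floorfit()
m=(Q[...,0]>.04)&(Q[...,0]<.125)&(abs(Q[...,1])<.03)&(Q[...,2]>-.09)&(Q[...,2]<.0)
load()
E
```

```text
time: 28.2
tool_pos: [0.5847, 0.2362, 0.1417]
tool_rot: [-1.698, -0.69, 0.104]
contact_force: [-3.9, -6.5, -1.6]
opening: 0.0135
nose [0.6787 0.2368 0.1424] u,n 0.0217 0.0737 [-0.102 -0.071  0.032]
0.03 15 [-81.0, -79.0, -77.0, -73.0, -71.0]
0.038 40 [-48.0, -46.0, -45.0, -44.0, -42.0]
0.046 68 [-49.0, -47.0, -45.0, -44.0, -41.0]
0.054 55 [-93.0, -46.0, -44.0, -43.0, -40.0]
0.062 63 [-103.0, -45.0, -43.0, -42.0, -40.0]
0.07 72 [-112.0, -45.0, -43.0, -40.0, -39.0]
0.078 62 [-113.0, -44.0, -42.0, -40.0, -38.0]
0.086 60 [-107.0, -44.0, -41.0, -40.0, -38.0]
0.094 5 [-98.0, -95.0, -92.0, -92.0, -92.0]
0.118 3 [-32.0, -32.0, -32.0, -31.0, -31.0]
0.126 25 [-36.0, -34.0, -33.0, -32.0, -30.0]
0.04 [28, 10, 10, 10, 11, 11, 9, 12]
0.048 [33, 9, 9, 11, 10, 11, 12, 17]
0.056 [37, 13, 12, 11, 11, 10, 12, 17]
0.064 [31, 13, 12, 14, 10, 11, 11, 16]
0.072 [37, 14, 14, 13, 13, 13, 13, 18]
0.08 [38, 13, 12, 13, 15, 14, 13, 23]
0.088 [49, 48, 49, 51, 50, 52, 54, 36]
0.096 [46, 45, 48, 46, 49, 47, 50, 52]
0.104 [38, 38, 40, 41, 41, 40, 42, 45]
0.112 [33, 34, 33, 35, 32, 35, 36, 36]
0.12 [26, 27, 30, 26, 29, 28, 30, 32]
```

```bash
python3 -m pendant '[[[0,0,0,0,0,0,0.5],[0,0,0,0,0,0,0.5],[-0.3,-0.6,0,0,0,0,0.5]]]' 60
python3 - <<'E'
from h import *
load()
p,r,s=cur();rs=r*RG.inv();g=p-rs.apply(tG)
for n in('side','wrist'):
    d=cam(n);P=pts(d);c=d['image'].astype(int)
    Q=rs.inv().apply((P-g).reshape(-1,3)).reshape(P.shape)
    print(n)
    for a in np.arange(.03,.13,.01):
        row=[]
        for b in np.arange(-.03,.03,.01):
            k=(Q[...,0]>=a)&(Q[...,0]<a+.01)&(Q[...,1]>=b)&(Q[...,1]<b+.01)&(Q[...,2]<.02)&(Q[...,2]>-.1)
            row.append((round(1000*(np.median(Q[k][:,2])+.055)),c[k].mean().round()) if k.sum()>1 else None)
        print(round(a,2),row)
E
```

```text
time: 28.6
tool_pos: [0.5802, 0.2364, 0.145]
tool_rot: [-1.699, -0.692, 0.105]
contact_force: [3.9, -6.9, -3.8]
opening: 0.0139
0.04 [26, 9, 10, 10, 8, 9, 10, 17]
0.048 [35, 10, 10, 12, 10, 12, 11, 15]
0.056 [35, 11, 10, 12, 10, 11, 13, 17]
0.064 [40, 13, 15, 14, 12, 12, 14, 24]
0.072 [39, 14, 11, 14, 12, 13, 13, 18]
0.08 [39, 14, 13, 13, 14, 14, 13, 22]
0.088 [40, 16, 14, 15, 15, 13, 15, 22]
0.096 [44, 46, 46, 48, 48, 48, 49, 49]
0.104 [40, 40, 42, 43, 41, 42, 42, 43]
0.112 [31, 34, 33, 36, 36, 34, 39, 39]
0.12 [26, 28, 25, 31, 30, 32, 27, 32]
side
0.03 [(29, np.float64(116.0)), (23, np.float64(78.0)), (19, np.float64(58.0)), (18, np.float64(87.0)), (11, np.float64(62.0)), (22, np.float64(88.0))]
0.04 [(23, np.float64(142.0)), None, (-31, np.float64(16.0)), (-35, np.float64(13.0)), (-30, np.float64(11.0)), (20, np.float64(92.0))]
0.05 [(19, np.float64(136.0)), None, None, None, (-40, np.float64(12.0)), (22, np.float64(108.0))]
0.06 [(23, np.float64(139.0)), None, None, None, None, (27, np.float64(146.0))]
0.07 [(23, np.float64(137.0)), None, None, None, None, (32, np.float64(148.0))
[... 760 characters left out ...]
 np.float64(142.0)), (8, np.float64(114.0))]
0.04 [None, None, None, None, None, None]
0.05 [None, None, None, None, None, (-44, np.float64(79.0))]
0.06 [None, None, None, None, None, None]
0.07 [None, None, None, None, (-41, np.float64(123.0)), (-41, np.float64(119.0))]
0.08 [(-45, np.float64(116.0)), None, None, None, (-41, np.float64(116.0)), (-41, np.float64(113.0))]
0.09 [(-44, np.float64(134.0)), (-44, np.float64(138.0)), None, None, (-42, np.float64(132.0)), (-43, np.float64(132.0))]
0.1 [(-43, np.float64(122.0)), (-42, np.float64(128.0)), None, None, (-40, np.float64(125.0)), (-41, np.float64(116.0))]
0.11 [None, None, None, None, None, None]
0.12 [None, None, None, None, None, None]
```

No balls are on board. Working through the geometry, first-row balls drop out as soon as the nose is more than about 3 mm from the bin floor. In try 2 it was the scoop handle striking the pull bar that twisted the grip. I withdraw, refit the scoop in the hand, and check the balls.

Run:
```python
from h import *
nose()
rows([scoopr(binp(u,n),YB,f,o) for u,n,f,o in((.06,.075,-.05,-.05),(.12,.09,-.02,0),(.16,.13,0,0))])
```

```text
nose [0.6734 0.2369 0.146 ] u,n 0.0281 0.0735 [-0.102 -0.072  0.032]
[-0.58, -3.23, -1.15] [0.044, 0.028, 0.022]
[-0.43, -9.61, -1.71] [0.085, 0.057, 0.052]
[2.58, -14.59, -2.29] [0.085, 0.056, 0.072]
```

```bash
python3 -m pendant '[[[-0.3,-1.6,-0.5,0.02,0.015,0.01,0.5],[-0.6,-3.2,-1.1,0.044,0.028,0.02,0.5],[-0.5,-6.4,-1.4,0.065,0.04,0.04,0.5],[-0.4,-9.6,-1.7,0.085,0.057,0.05,0.5],[1,-12,-2,0.085,0.057,0.06,0.5],[2.6,-14.6,-2.3,0.085,0.056,0.07,0.5],[2.6,-14.6,-2.3,0.085,0.056,0.07,0.5]]]' 60
python3 - <<'E'
from h import *
d,P,Q=floorfit()
c=d['image'].astype(int)
m=(Q[...,0]>.045)&(Q[...,0]<.11)&(abs(Q[...,1])<.022)&(abs(Q[...,2]+.045)<.02)
q=Q[m];A=np.c_[q[:,:2],np.ones(len(q))];k=np.linalg.lstsq(A,q[:,2],rcond=None)[0];res=q[:,2]-A@k;print('plane',k.round(4),res.std(),m.sum())
g=(c.min(2)>90)&(c.max(2)-c.min(2)<40)&(abs(Q[...,2]+.045)<.03)&(abs(Q[...,0]-.08)<.06)&(abs(Q[...,1])<.045)
print(cv2.minAreaRect((Q[g][:,:2]*1000).astype(np.float32)),Q[g].min(0),Q[g].max(0))
# balls in bin
m=(P[...,0]>.59)&(P[...,0]<.72)&(P[...,1]>.18)&(P[...,1]<.275)&(P[...,2]<.2)&(P[...,2]>.05)
q=P[m];n=q-H;u=-np.sin(TB)*n[:,0]+np.cos(TB)*n[:,2];w=np.cos(TB)*n[:,0]+np.sin(TB)*n[:,2];print(c[m].mean())
for a in np.arange(0,.07,.007): print(round(a,3),[ (round(1000*np.median(w[k])) if k.any() else None) for b in np.arange(.18,.276,.0065) for k in [(u>=a)&(u<a+.007)&(q[:,1]>=b)&(q[:,1]<b+.0065)&(w<.06)]])
cr=d['image'][120:240,150:290][:,:,::-1];cv2.imwrite('pics/t9.png',cv2.resize(cr,None,fx=5,fy=5,interpolation=cv2.INTER_CUBIC))
E
```

```text
time: 29.45
tool_pos: [0.5087, 0.2276, 0.2822]
tool_rot: [-1.559, -0.638, 0.03]
contact_force: [-0.1, 0.0, -1.3]
opening: 0.0135
0.038 68 [-47.0, -45.0, -44.0, -36.0, -32.0]
0.046 74 [-47.0, -46.0, -44.0, -43.0, -41.0]
0.054 84 [-48.0, -45.0, -43.0, -42.0, -40.0]
0.062 84 [-46.0, -44.0, -43.0, -41.0, -39.0]
0.07 77 [-45.0, -43.0, -42.0, -41.0, -39.0]
0.078 76 [-45.0, -43.0, -41.0, -40.0, -37.0]
0.086 73 [-43.0, -42.0, -40.0, -39.0, -37.0]
0.094 82 [-42.0, -41.0, -39.0, -38.0, -36.0]
0.102 82 [-42.0, -40.0, -39.0, -38.0, -36.0]
0.11 63 [-41.0, -39.0, -37.0, -36.0, -34.0]
plane [ 0.0955 -0.0009 -0.0489] 0.0020587149432973917 641
((76.36886596679688, -0.4162712097167969), (60.89883041381836, 78.64813995361328), 89.20875549316406) [ 0.03663933 -0.0303813  -0.04962959] [ 0.11594638  0.03007632 -0.01502302]
38.9730230989715
0.0 [6, None, None, 11, 17, None, 3, 0, 0, 18, 16, None, 17, 14, 16]
0.007 [15, None, 17, 15, 20, 17, 14, 6, 12, 6, 18, 15, 14, 14, 10]
0.014 [14, None, 24, None, 22, 5, 4, 20, 4, 11, 16, 23, 12, 8, 21]
0.021 [22, None, 17, 10, 15, 2, 3, 2, 1, 3, 17, 18, 4, 2, 16]
0.028 [32, None, 10, 12, 4, 4, 2, 2, 0, 3, 9, 10, 1, 2, 31]
0.035 [15, None, 2, 2, 3, 4, 4, 3, 0, 2, 2, 2, 2, 12, 40]
0.042 [37, 5, 3, 4, 1, 4, 0, 2, 0, None, None, None, None, 32, 49]
0.049 [33, 3, 3, 4, 2, 2, 3, 3, 0, None, None, None, None, 36, 28]
0.056 [48, 3, 4, 4, 4, 4, 2, 2, None, None, None, None, None, 43, 58]
0.063 [25, 3, 2, 4, 2, 3, 1, 3, None, None, None, None, None, 46, None]
```

Run:
```python
from h import *
r2=R.from_euler('y',-.095)
np.savez('grasp.npz',q=(r2.inv()*RG).as_quat(),t=r2.inv().apply(tG)-np.array([-.008,0,.0043]))
import h,importlib;importlib.reload(h)
from h import *
print(tG,RG.as_euler('xyz').round(3));nose();Y=np.array([0,-.009,0])
rows([scoopr(binp(u,n)+Y,YB,f) for u,n,f in((.13,.09,.2),(.1,.04,.5),(.075,.008,.64),(.04,.002,.64),(.012,.001,.64),(.002,.001,.64))])
```

```text
[ 0.02947541  0.0017846  -0.05540955] [-1.567 -0.528 -0.004]
nose [0.5978 0.2285 0.2892] u,n 0.1733 0.1451 [ 0.005 -0.106  0.038]
[-2.23, 3.62, -1.17] [-0.008, 0.003, 0.306]
[-3.83, 6.5, -1.2] [-0.008, 0.004, 0.606]
[-4.93, 9.39, -1.23] [-0.009, 0.005, 0.746]
[-4.43, 12.91, -1.26] [-0.009, 0.005, 0.746]
[-3.68, 15.61, -1.28] [-0.009, 0.005, 0.746]
[-3.37, 16.56, -1.28] [-0.009, 0.005, 0.746]
```

```bash
python3 -m pendant '[[[-1.1,1.8,-0.6,0,0,0.15,0.5],[-2.2,3.6,-1.2,0,0,0.3,0.5],[-3,5,-1.2,0,0,0.45,0.5],[-3.8,6.5,-1.2,0,0,0.6,0.5],[-4.4,8,-1.2,-0.009,0.005,0.7,0.5],[-4.9,9.4,-1.2,-0.009,0.005,0.745,0.5],[-4.9,9.4,-1.25,-0.009,0.005,0.745,0.5],[-4.7,11,-1.25,-0.009,0.005,0.745,0.5],[-4.45,12.9,-1.25,-0.009,0.005,0.745,0.5],[-4.1,14,-1.25,-0.009,0.005,0.745,0.5],[-3.8,15,-1.25,-0.009,0.005,0.745,0.5],[-3.7,15.6,-1.25,-0.009,0.005,0.745,0.5],[-3.4,16.4,-1.25,-0.009,0.005,0.745,0.5],[-3.4,16.5,-1.25,-0.009,0.005,0.745,0.5]]]' 60
python3 - <<'E'
from h import *
nose();Y=np.array([0,-.009,0])
rows([scoopr(binp(u,n)+Y,YB,f) for u,n,f in((.001,.001,.64),(.001,.006,.57),(.001,.012,.5),(.001,.024,.36),(.001,.037,.22),(.0015,.051,.08),(.002,.06,0),(.002,.069,-.06))])
E
```

```text
time: 30.9
tool_pos: [0.5765, 0.217, 0.1267]
tool_rot: [-1.572, 0.115, 0.029]
contact_force: [-10.4, -2.9, 20.5]
opening: 0.0139
nose [0.6492 0.2175 0.0727] u,n 0.0047 -0.0 [-0.003  0.644  0.031]
[0.36, 0.12, 0.08] [0.002, -0.0, -0.004]
[0.31, 0.24, 0.08] [0.003, -0.0, -0.074]
[0.35, 0.3, 0.08] [0.003, -0.0, -0.144]
[0.55, 0.46, 0.08] [0.003, -0.0, -0.284]
[0.97, 0.57, 0.08] [0.004, -0.0, -0.424]
[1.58, 0.59, 0.08] [0.004, -0.0, -0.564]
[2.03, 0.51, 0.09] [0.005, -0.0, -0.644]
[2.55, 0.26, 0.09] [0.005, -0.0, -0.704]
```

Run:
```python
from h import *
Y=np.array([0,-.0105,0])
rows([scoopr(binp(u+.0055,n)+Y,YB,f) for u,n,f in((.001,.003,.63),(.001,.012,.5),(.001,.024,.36),(.001,.037,.22),(.001,.051,.08),(.001,.06,0),(.001,.069,-.06))])
```

```text
[-0.07, -0.24, -0.07] [0.002, -0.0, -0.014]
[-0.14, 0.03, -0.07] [0.003, -0.0, -0.144]
[0.07, 0.19, -0.07] [0.003, -0.0, -0.284]
[0.49, 0.31, -0.07] [0.004, -0.0, -0.424]
[1.13, 0.35, -0.07] [0.004, -0.0, -0.564]
[1.63, 0.29, -0.07] [0.005, -0.0, -0.644]
[2.15, 0.04, -0.06] [0.005, -0.0, -0.704]
```

```bash
python3 -m pendant '[[[-0.05,-0.2,0,0,0,-0.02,0.5],[-0.1,-0.1,0,0,0,-0.08,0.5],[-0.1,0.05,0,0,0,-0.145,0.5],[-0.05,0.1,0,0,0,-0.215,0.5],[0.05,0.2,0,0,0,-0.285,0.5],[0.25,0.25,0,0,0,-0.355,0.5],[0.5,0.3,0,0,0,-0.425,0.5],[0.8,0.35,0,0,0,-0.495,0.5],[1.15,0.35,0,0,0,-0.565,0.5],[1.65,0.3,0,0,0,-0.645,0.5],[2.15,0.05,0,0,0,-0.705,0.5],[2.15,0.05,0,0,0,-0.71,0.5],[2.15,0.05,0,0,0,-0.71,0.5],[2.15,0.05,0,0,0,-0.71,0.5]]]' 60
python3 - <<'E'
from h import *
q0=nose();load()
def up(dd,f,ex): return scoopr(q0+(binp(dd,0)-H)+[0,0,ex+.06*np.sin(-f-.06)],YB,f)
rows([up(0.003,-.1,.004),up(.006,-.14,.006),up(.015,-.15,.006),up(.04,-.16,.008),up(.07,-.18,.01),up(.1,-.2,.012),up(.13,-.2,.02)])
E
```

```text
time: 32.3
tool_pos: [0.5989, 0.2178, 0.1214]
tool_rot: [-1.572, -0.595, 0.029]
contact_force: [-0.7, -0.0, -3.1]
opening: 0.0137
nose [0.6892 0.2187 0.1278] u,n 0.0046 0.068 [-0.004 -0.067  0.03 ]
0.04 [27, 4, 3, 6, 62, 34, 5, 4]
0.048 [29, 2, 2, 2, 2, 1, 3, 5]
0.056 [27, 3, 4, 2, 2, 2, 1, 5]
0.064 [29, 10, 18, 6, 4, 4, 1, 5]
0.072 [46, 12, 18, 16, 17, 17, 2, 3]
0.08 [64, 63, 3, 17, 59, 40, 2, 20]
0.088 [62, 61, 60, 61, 59, 60, 59, 60]
0.096 [55, 54, 54, 54, 53, 54, 54, 54]
0.104 [46, 47, 47, 48, 48, 46, 48, 48]
0.112 [41, 40, 40, 40, 40, 40, 40, 42]
0.12 [35, 36, 36, 34, 34, 35, 34, 35]
[0.08, -0.55, -0.03] [0.005, -0.0, -0.033]
[0.06, -0.87, -0.03] [0.005, -0.0, -0.073]
[-0.26, -1.68, -0.03] [0.005, -0.0, -0.083]
[-1.0, -4.17, -0.04] [0.005, -0.0, -0.093]
[-1.92, -7.08, -0.06] [0.005, -0.0, -0.113]
[-2.84, -10.0, -0.07] [0.005, -0.0, -0.133]
[-3.41, -13.48, -0.09] [0.005, -0.0, -0.133]
```

Balls are visibly rolling back (18 mm bumps at several cells) and contact force is low. I tilt up a little, let them settle, then withdraw gently.

```bash
python3 -m pendant '[[[0,-0.15,0,0,0,-0.015,0.5],[0.05,-0.3,0,0,0,-0.03,0.5],[0.05,-0.45,0,0,0,-0.045,0.5],[0.05,-0.65,0,0,0,-0.06,0.5],[0.05,-0.85,0,0,0,-0.075,0.5],[0.05,-0.9,0,0,0,-0.075,0.5],[0.05,-0.9,0,0,0,-0.075,0.5]]]' 60
python3 - <<'E'
from h import *
nose();load()
E
```

```text
time: 33.05
tool_pos: [0.5949, 0.2199, 0.1326]
tool_rot: [-1.577, -0.668, 0.029]
contact_force: [0.3, 1.2, -2.8]
opening: 0.0132
nose [0.6845 0.2206 0.1456] u,n 0.0189 0.0797 [-0.008 -0.14   0.028]
0.04 [31, 24, 23, 32, 30, 27, 27, 25]
0.048 [29, 15, 19, 15, 19, 18, 5, 3]
0.056 [27, 3, 16, 3, 9, 17, 2, 5]
0.064 [16, 20, 18, 1, 2, 2, 2, 5]
0.072 [26, 17, 15, 3, 2, 1, 3, 4]
0.08 [30, 3, 3, 3, 2, 5, 5, 13]
0.088 [49, 50, 49, 49, 49, 50, 52, 49]
0.096 [43, 42, 41, 42, 41, 44, 42, 43]
0.104 [34, 35, 36, 35, 36, 34, 35, 35]
0.112 [26, 25, 28, 25, 27, 27, 25, 28]
0.12 [20, 19, 21, 21, 21, 22, 21, 20]
```

Three balls are at the back of the scoop now. I withdraw.

Run:
```python
from h import *
q0=nose()
def up(dd,f,ex): return scoopr(q0+(binp(dd,0)-H)+[0,0,ex+.06*np.sin(-f-.14)],YB,f)
rows([up(.015,-.15,0),up(.04,-.16,.002),up(.07,-.18,.004),up(.1,-.19,.006),up(.13,-.2,.02)])
```

```text
nose [0.6845 0.2205 0.1455] u,n 0.0188 0.0796 [-0.008 -0.139  0.028]
[-0.42, -1.41, -0.06] [0.01, 0.0, -0.011]
[-0.98, -3.94, -0.08] [0.01, 0.0, -0.021]
[-1.69, -6.92, -0.11] [0.01, 0.0, -0.041]
[-2.39, -9.93, -0.14] [0.01, 0.0, -0.051]
[-2.35, -13.88, -0.18] [0.01, 0.0, -0.061]
```

```bash
python3 -m pendant '[[[-0.1,-0.4,0,0,0,0,0.5],[-0.25,-0.9,0,0,0,-0.005,0.5],[-0.4,-1.5,0,0,0,-0.01,0.5],[-0.6,-2.3,0,0,0,-0.015,0.5],[-0.8,-3.1,0,0,0,-0.02,0.5],[-1,-4,0,0,0,-0.025,0.5],[-1.25,-5,0,0,0,-0.03,0.5],[-1.5,-6,0,0,0,-0.035,0.5],[-1.7,-7,0,0,0,-0.04,0.5],[-2,-8.2,0,0,0,-0.045,0.5],[-2.3,-9.4,0,0,0,-0.05,0.5],[-2.35,-10.8,0,0,0,-0.06,0.5],[-2.35,-12.2,0,0,0,-0.06,0.5],[-2.35,-13.4,0,0,0,-0.06,0.5],[-2.35,-13.8,0,0,0,-0.06,0.5]]]' 60
python3 - <<'E'
from h import *
q0=nose();print(cur()[2]['qpos'].round(2));d,P=load()
np.savez('bin.npz',P=P,im=d['image'])
# balls left + bin angle
c=d['image'].astype(int)
# plan to dish: centre
D=np.array([.5487,-.387])
for yaw in(-.3,-.6,-.9):
    e=np.array([np.cos(yaw),np.sin(yaw)]);n=D-.02*e;print(yaw,'grip at',n-.12*e)
E
```

```text
time: 34.6
tool_pos: [0.4899, 0.218, 0.2276]
tool_rot: [-1.576, -0.729, 0.029]
contact_force: [0.2, 0.7, -2.5]
opening: 0.0137
nose [0.5785 0.2188 0.2461] u,n 0.1636 0.0989 [-0.008 -0.201  0.029]
[ 0.47  0.04  2.07 -0.72  0.45 -0.57]
0.04 [45, 24, 44, 34, 34, 32, 31, 25]
0.048 [26, 8, 20, 16, 19, 19, 1, 5]
0.056 [28, 11, 16, 3, 15, 12, 2, 4]
0.064 [22, 19, 17, 2, 3, 4, 2, 6]
0.072 [25, 17, 5, 3, 2, 3, 2, 6]
0.08 [21, 3, 2, 2, 3, 2, 2, 6]
0.088 [23, 2, 4, 3, 2, 3, 3, 6]
0.096 [5, 2, 2, 2, 3, 4, 2, 4]
0.104 [1, 3, 2, 2, 4, 2, 3, 4]
0.112 [2, 3, 2, 3, 3, 3, 3, 2]
0.12 [2, 4, 3, 0, None, None, None, None]
-0.3 grip at [ 0.41495289 -0.34562717]
-0.6 grip at [ 0.43315301 -0.30795005]
-0.9 grip at [ 0.4616746  -0.27733423]
```

Three balls are confirmed on the scoop, with the floor fit matching. I plan a gentle carry to the dish.

Run:
```python
from h import *
from scipy.interpolate import PchipInterpolator as PI
D=np.array([.5487,-.387]);e=np.array([np.cos(-.6),np.sin(-.6)]);n=D-.02*e
K=np.array([[.5785,.2188,.246,.029],[.60,.10,.25,-.12],[.60,-.05,.25,-.28],[.575,-.2,.22,-.44],[n[0],n[1]+.05,.13,-.57],[n[0],n[1],.10,-.6]])
f=PI([0,1,2,3,4.1,4.8],K);rows([scoopr(f(t)[:3],f(t)[3],-.2) for t in np.r_[.1,.3,.6,.9,1.2,1.5,1.8,2.1,2.4]],1)
```

```text
[0.2, 0.1, -0.9] [-0.003, 0.014, 0.001]
[0.7, 0.4, -2.9] [-0.022, 0.036, 0.001]
[1.4, 0.8, -6.0] [-0.052, 0.069, 0.001]
[1.7, 1.0, -9.4] [-0.082, 0.103, 0.001]
[1.7, 1.0, -13.1] [-0.113, 0.138, 0.001]
[1.6, 1.0, -17.2] [-0.145, 0.174, 0.001]
[1.6, 1.0, -21.5] [-0.178, 0.21, 0.001]
[1.6, 1.1, -25.6] [-0.21, 0.246, 0.001]
[0.8, 1.2, -29.9] [-0.243, 0.284, 0.001]
```

```bash
python3 -m pendant '[[[0.1,0.05,-0.4,0,0,0,0.5],[0.2,0.1,-1,-0.003,0.014,0,0.5],[0.5,0.2,-1.9,-0.012,0.025,0,0.5],[0.7,0.4,-2.9,-0.022,0.036,0,0.5],[1.05,0.6,-4.4,-0.037,0.053,0,0.5],[1.4,0.8,-6,-0.052,0.069,0,0.5],[1.55,0.9,-7.7,-0.067,0.086,0,0.5],[1.7,1,-9.4,-0.082,0.103,0,0.5],[1.7,1,-11.2,-0.097,0.12,0,0.5],[1.7,1,-13.1,-0.113,0.138,0,0.5],[1.65,1,-15.1,-0.129,0.156,0,0.5],[1.6,1,-17.2,-0.145,0.174,0,0.5],[1.6,1,-19.3,-0.162,0.192,0,0.5],[1.6,1,-21.5,-0.178,0.21,0,0.5],[1.6,1.05,-23.6,-0.194,0.228,0,0.5],[1.4,1.1,-25.6,-0.21,0.246,0,0.5],[1.1,1.15,-27.6,-0.226,0.265,0,0.5],[0.8,1.2,-29.2,-0.24,0.28,0,0.5],[0.8,1.2,-29.9,-0.243,0.284,0,0.5]]]' 60
python3 - <<'E'
from h import *
q0=nose();load()
D=np.array([.5487,-.387]);e=np.array([np.cos(-.6),np.sin(-.6)]);n=D-.02*e
from scipy.interpolate import PchipInterpolator as PI
K=np.array([[*q0,-.34],[.575,-.2,.22,-.44],[n[0],n[1]+.05,.13,-.57],[n[0],n[1],.09,-.6],[n[0],n[1],.055,-.6]])
f=PI([0,.7,1.8,2.4,2.9],K);rows([scoopr(f(t)[:3],f(t)[3],-.2+max(0,t-2.4)*.12) for t in np.r_[.15,.4,.7,1,1.3,1.6,1.9,2.2,2.5,2.7,2.9]],1)
E
```

```text
time: 36.55
tool_pos: [0.5113, -0.0829, 0.2232]
tool_rot: [-1.568, -0.726, -0.354]
contact_force: [0.2, -0.3, -1.5]
opening: 0.0136
nose [ 0.594  -0.115   0.2414] u,n 0.1483 0.1042 [-0.002 -0.198 -0.35 ]
0.04 [29, 28, 32, 28, 34, 40, 28, 32]
0.048 [12, 3, 20, 17, 17, 20, 6, 3]
0.056 [21, 9, 16, 14, 8, 15, 3, 3]
0.064 [22, 19, 17, 2, 2, 2, 2, 4]
0.072 [10, 17, 5, 4, 2, 3, 1, 1]
0.08 [16, 2, 4, 2, 2, 3, 3, 2]
0.088 [10, 3, 3, 3, 3, 3, 2, 2]
0.096 [4, 3, 2, 3, 3, 3, 4, 3]
0.104 [2, 2, 3, 3, 4, 3, 3, 3]
0.112 [3, 3, 2, 3, 4, 3, 4, 3]
0.12 [8, 2, 2, 1, 8, 1, None, 3]
[0.0, 0.4, -1.7] [-0.007, 0.01, -0.001]
[-0.1, 1.2, -4.5] [-0.031, 0.038, -0.001]
[-0.6, 2.4, -7.8] [-0.059, 0.068, -0.001]
[-1.8, 3.9, -11.3] [-0.086, 0.098, -0.002]
[-3.7, 5.8, -14.9] [-0.112, 0.128, -0.002]
[-5.4, 7.9, -18.1] [-0.134, 0.153, -0.002]
[-6.4, 10.2, -20.9] [-0.15, 0.171, -0.002]
[-6.8, 12.4, -23.7] [-0.162, 0.184, -0.002]
[-7.9, 14.0, -24.4] [-0.164, 0.189, 0.01]
[-8.7, 14.9, -24.4] [-0.162, 0.191, 0.034]
[-9.5, 15.8, -24.4] [-0.16, 0.193, 0.058]
```

```bash
python3 -m pendant '[[[0,0.2,-0.8,0,0,0,0.5],[0,0.5,-2,-0.008,0.011,0,0.5],[0,0.9,-3.4,-0.02,0.025,0,0.5],[-0.2,1.4,-5,-0.034,0.042,0,0.5],[-0.6,2.3,-7.2,-0.054,0.063,0,0.5],[-1.3,3.3,-9.5,-0.073,0.083,0,0.5],[-2.2,4.4,-12.1,-0.092,0.104,0,0.5],[-3.3,5.5,-14.3,-0.108,0.124,0,0.5],[-4.4,6.8,-16.5,-0.123,0.14,0,0.5],[-5.4,8.1,-18.5,-0.136,0.155,0,0.5],[-6.1,9.5,-20.3,-0.146,0.167,0,0.5],[-6.5,11,-22.2,-0.156,0.178,0,0.5],[-6.9,12.4,-23.6,-0.162,0.184,0,0.5],[-7.5,13.3,-24.2,-0.163,0.187,0.005,0.5],[-8,14,-24.4,-0.164,0.189,0.01,0.5],[-8.5,14.6,-24.4,-0.163,0.19,0.02,0.5],[-9,15.2,-24.4,-0.161,0.192,0.035,0.5],[-9.3,15.5,-24.4,-0.16,0.193,0.045,0.5],[-9.3,15.5,-24.4,-0.16,0.193,0.045,0.5]]]' 60
python3 - <<'E'
from h import *
q0=nose();d,P=load()
m=(abs(P[...,0]-.5487)<.08)&(abs(P[...,1]+.387)<.08)&(P[...,2]>.026)&(P[...,2]<.037)
D=np.array([.5487,-.387]);e=np.array([np.cos(-.6),np.sin(-.6)]);n=D-.02*e;print(n)
rows([scoopr([*n,z],-.6,f) for z,f in((.052,-.08),(.046,0),(.042,.1),(.037,.2),(.033,.3),(.032,.4))])
E
```

```text
time: 38.5
tool_pos: [0.452, -0.3411, 0.0919]
tool_rot: [-1.498, -0.629, -0.61]
contact_force: [-0.5, 0.3, -1.8]
opening: 0.0139
nose [ 0.5268 -0.3912  0.1015] u,n 0.1207 -0.0486 [ 0.056 -0.102 -0.571]
0.04 [26, 18, 40, 40, 18, 27, 26, 27]
0.048 [23, 19, 15, 19, 19, 18, 21, 21]
0.056 [19, 18, 8, 17, 13, 6, 16, 16]
0.064 [15, 3, 2, 4, 2, 3, 4, 28]
0.072 [17, 5, 2, 4, 3, 2, 3, 25]
0.08 [14, 4, 4, 4, 4, 3, 4, None]
0.088 [16, 3, 4, 3, 3, 2, 4, 23]
0.096 [2, 3, 3, 3, 2, 2, 3, 3]
0.104 [4, 1, 2, 2, 4, 4, 2, 3]
0.112 [2, 2, 3, 3, 4, 1, 4, 5]
0.12 [None, 2, 2, 2, None, None, 1, 4]
[ 0.53219329 -0.37570715]
[-3.17, 3.69, 1.56] [-0.066, -0.004, 0.021]
[-3.12, 3.57, 1.57] [-0.066, -0.001, 0.101]
[-2.79, 3.19, 1.6] [-0.067, 0.002, 0.201]
[-2.46, 2.95, 1.62] [-0.067, 0.006, 0.301]
[-2.0, 2.69, 1.64] [-0.067, 0.009, 0.401]
[-1.31, 2.27, 1.67] [-0.067, 0.013, 0.501]
```

```bash
python3 -m pendant '[[[0,0,0,0,0,0,0.5]]]' 60
python3 - <<'E'
from h import *
q0=nose();print(cur()[2]['qpos'].round(3))
E
```

```text
time: 38.65
tool_pos: [0.4521, -0.3411, 0.0924]
tool_rot: [-1.498, -0.63, -0.61]
contact_force: [0.6, 0.4, -2.2]
opening: 0.014
nose [ 0.5269 -0.3913  0.102 ] u,n 0.1209 -0.048 [ 0.056 -0.103 -0.571]
[-0.953  0.307  2.165  1.26   0.283 -3.104]
```

The low nose-up pose facing outward hits the wrist limits: q5 is at 0.28 and q6 at -3.10. I raise the scoop and come at the dish with it pointing along -y, so the tilt lies across the arm.

Run:
```python
from h import *
rows([scoopr((.53,-.38,.15),-.6,-.11),scoopr((.535,-.36,.22),-.65,-.13),scoopr((.55,-.33,.23),-.85,-.15),scoopr((.56,-.31,.23),-1.1,-.15)])
```

```text
[2.47, -3.94, 1.65] [-0.065, -0.005, -0.008]
[5.93, -9.67, 4.45] [-0.095, 0.035, -0.03]
[6.27, -10.07, 9.57] [-0.217, 0.193, -0.056]
[6.68, -9.46, 13.82] [-0.368, 0.391, -0.062]
```

```bash
python3 -m pendant '[[[0.8,-1.2,0.4,-0.02,0,0,0.5],[1.6,-2.5,1,-0.04,0,0,0.5],[2.5,-4,1.7,-0.065,0,-0.005,0.5],[3.6,-5.8,2.5,-0.075,0.01,-0.01,0.5],[4.8,-7.7,3.5,-0.085,0.02,-0.02,0.5],[5.9,-9.5,4.4,-0.095,0.035,-0.03,0.5],[6,-9.7,5.5,-0.12,0.065,-0.035,0.5],[6.1,-9.9,7.2,-0.16,0.12,-0.045,0.5],[6.2,-10,8.8,-0.2,0.17,-0.055,0.5],[6.35,-10,10.5,-0.25,0.235,-0.057,0.5],[6.5,-9.8,12,-0.3,0.3,-0.06,0.5],[6.7,-9.5,13.5,-0.35,0.37,-0.06,0.5],[6.7,-9.5,13.8,-0.368,0.391,-0.06,0.5],[6.7,-9.5,13.8,-0.368,0.391,-0.06,0.5]]]' 60
python3 - <<'E'
from h import *
nose();print(cur()[2]['qpos'].round(3));load()
e=np.array([np.cos(-1.6),np.sin(-1.6)]);n=np.array([.5487,-.387])-.022*e;print(n)
rows([scoopr((.557,-.33,.2),-1.35,-.15),scoopr((*n,.15),-1.6,-.14),scoopr((*n,.09),-1.6,-.12),scoopr((*n,.052),-1.6,-.08)])
E
```

```text
time: 40.05
tool_pos: [0.5222, -0.2284, 0.2171]
tool_rot: [-1.565, -0.677, -1.107]
contact_force: [0.1, 0.6, -2.3]
opening: 0.0136
nose [ 0.5611 -0.309   0.231 ] u,n 0.1689 0.0764 [ 1.000e-03 -1.490e-01 -1.101e+00]
[-0.253  0.209  1.866 -0.772  0.736 -0.219]
0.04 [31, 43, 47, 46, 44, 47, 33, 41]
0.048 [24, 18, 18, 16, 20, 15, 19, 17]
0.056 [17, 15, 15, 3, 16, 3, 18, 16]
0.064 [11, 2, 2, 4, 2, 2, 3, 2]
0.072 [12, 2, 4, 3, 3, 3, 2, 1]
0.08 [11, 2, 3, 2, 3, 3, 3, 3]
0.088 [17, 2, 2, 3, 3, 3, 1, 4]
0.096 [4, 4, 4, 3, 2, 2, 3, 3]
0.104 [5, 3, 4, 4, 4, 3, 4, 3]
0.112 [3, 3, 3, 2, 2, 5, 2, 2]
0.12 [None, None, None, 3, 2, 2, 2, 4]
[ 0.54934239 -0.36500938]
[-0.37, 3.68, 0.81] [-0.157, 0.193, -0.002]
[-0.63, 9.78, 0.6] [-0.312, 0.389, 0.007]
[-4.29, 14.3, 0.58] [-0.308, 0.392, 0.027]
[-6.47, 16.96, 0.58] [-0.301, 0.399, 0.066]
```

The configuration is healthy again and all three balls sit in a row against the back wall. I lower over the dish.

```bash
python3 -m pendant '[[[-0.1,0.9,0.2,-0.04,0.05,0,0.5],[-0.2,2,0.5,-0.09,0.11,0,0.5],[-0.4,3.6,0.8,-0.15,0.185,0,0.5],[-0.4,5.2,0.8,-0.2,0.245,0,0.5],[-0.5,7,0.7,-0.25,0.31,0.005,0.5],[-0.6,8.6,0.6,-0.29,0.36,0.007,0.5],[-0.8,9.8,0.6,-0.31,0.388,0.007,0.5],[-2,11.4,0.6,-0.31,0.39,0.01,0.5],[-3.2,13,0.6,-0.31,0.391,0.02,0.5],[-4.3,14.3,0.6,-0.308,0.392,0.027,0.5],[-5.2,15.4,0.6,-0.305,0.395,0.04,0.5],[-6,16.4,0.6,-0.302,0.398,0.055,0.5],[-6.4,16.9,0.6,-0.301,0.399,0.065,0.5],[-6.4,16.9,0.6,-0.301,0.399,0.065,0.5]]]' 60
python3 - <<'E'
from h import *
nose();print(cur()[2]['qpos'].round(3));d,P=load()
n=(.5493,-.365)
rows([scoopr((*n,z),-1.6,f) for z,f in((.050,-.04),(.046,.02),(.042,.1),(.038,.18),(.034,.26),(.032,.36),(.032,.46))])
E
```

```text
time: 41.5
tool_pos: [0.5515, -0.2771, 0.0441]
tool_rot: [-1.571, -0.608, -1.602]
contact_force: [0.4, 0.1, -1.4]
opening: 0.0139
nose [ 0.5471 -0.3672  0.0517] u,n 0.0751 -0.0769 [-0.003 -0.08  -1.599]
[-0.268  0.652  1.654 -0.82   0.863  0.322]
0.04 [32, 40, 53, 28, 64, 61, 34, 42]
0.048 [27, 18, 19, 15, 20, 18, 17, 23]
0.056 [30, 15, 15, 4, 18, 6, 17, 13]
0.064 [19, 0, 4, 2, 2, 3, 3, 4]
0.072 [16, 2, 2, 4, 3, 3, 3, 3]
0.08 [5, 4, 2, 4, 3, 3, 4, 5]
0.088 [9, 3, 3, 4, 4, 3, 3, 4]
0.096 [2, 3, 3, 4, 5, 3, 4, 2]
0.104 [2, 3, 3, 2, 3, 4, 3, 2]
0.112 [2, 5, 3, 5, 4, 4, 4, 3]
0.12 [None, None, None, None, None, None, None, None]
[-0.14, -0.24, 0.18] [0.001, 0.002, 0.041]
[-0.06, -0.36, 0.18] [0.001, 0.002, 0.101]
[0.15, -0.6, 0.18] [0.001, 0.002, 0.181]
[0.42, -0.81, 0.18] [0.001, 0.002, 0.261]
[0.72, -0.97, 0.18] [0.001, 0.002, 0.341]
[1.32, -1.36, 0.18] [0.0, 0.002, 0.441]
[2.09, -1.84, 0.19] [0.0, 0.002, 0.541]
```

Excellent alignment: nose 20 mm short of the dish centre at z = 52 mm. I tip slowly.

```bash
python3 -m pendant '[[[-0.1,-0.2,0.1,0,0,0.04,0.5],[-0.1,-0.3,0.15,0,0,0.07,0.5],[-0.05,-0.35,0.15,0,0,0.1,0.5],[0,-0.45,0.15,0,0,0.125,0.5],[0.05,-0.5,0.15,0,0,0.15,0.5],[0.1,-0.55,0.15,0,0,0.17,0.5],[0.15,-0.6,0.15,0,0,0.185,0.5],[0.2,-0.65,0.15,0,0,0.2,0.5],[0.25,-0.7,0.15,0,0,0.22,0.5],[0.35,-0.75,0.15,0,0,0.24,0.5],[0.4,-0.8,0.15,0,0,0.26,0.5],[0.55,-0.9,0.15,0,0,0.3,0.5],[0.7,-1,0.15,0,0,0.34,0.5],[1,-1.2,0.15,0,0,0.39,0.5],[1.3,-1.4,0.15,0,0,0.44,0.5],[1.7,-1.6,0.15,0,0,0.49,0.5],[2.1,-1.85,0.15,0,0,0.54,0.5],[2.1,-1.85,0.15,0,0,0.54,0.5]]]' 60
python3 - <<'E'
from h import *
nose();d,P=load()
rows([scoopr((.549,-.34,.08),-1.6,.35),scoopr((.549,-.29,.14),-1.6,.05),scoopr((.55,-.20,.14),-1.6,0)])
E
```

```text
time: 43.35
tool_pos: [0.5534, -0.2856, 0.073]
tool_rot: [-1.568, -0.07, -1.603]
contact_force: [0.5, -0.4, -1.2]
opening: 0.0136
nose [ 0.5494 -0.3669  0.0333] u,n 0.0624 -0.0905 [ 1.000e-03  4.580e-01 -1.599e+00]
0.04 [None, None, None, None, None, None, None, None]
0.048 [None, None, None, None, None, None, None, None]
0.056 [None, None, None, None, None, None, None, None]
0.064 [None, None, None, None, None, None, None, None]
0.072 [None, None, None, None, None, None, None, None]
0.08 [None, None, None, None, None, None, None, None]
0.088 [None, None, None, None, None, None, None, None]
0.096 [None, None, None, None, None, None, None, None]
0.104 [None, None, None, None, None, None, None, None]
0.112 [None, None, None, None, None, None, None, None]
0.12 [None, None, None, None, None, None, None, None]
[-2.69, -4.03, -0.07] [0.0, 0.001, -0.108]
[-7.97, -7.76, -0.22] [0.001, 0.0, -0.408]
[-16.98, -7.94, -0.41] [0.001, 0.0, -0.458]
```

```bash
python3 -m pendant '[[[-1.2,-2,0,0,0,-0.03,0.5],[-2.7,-4,0,0,0,-0.1,0.5],[-4.5,-5.5,0,0,0,-0.2,0.5],[-6.3,-6.8,0,0,0,-0.3,0.5],[-8,-7.8,0,0,0,-0.4,0.5],[-12,-7.9,0,0,0,-0.45,0.5],[-17,-7.9,0,0,0,-0.458,0.5],[-17,-7.9,0,0,0,-0.458,0.5]]]' 60
python3 - <<'E'
from h import *
nose();d,P=load();c=d['image'].astype(int)
# dish balls
D=np.array([.5487,-.387]);rr=np.hypot(P[...,0]-D[0],P[...,1]-D[1])
for a in np.arange(-.06,.06,.008): print([ (round(1000*np.median(P[k][:,2])) if k.any() else None) for b in np.arange(-.06,.06,.008) for k in [(P[...,0]-D[0]>=a)&(P[...,0]-D[0]<a+.008)&(P[...,1]-D[1]>=b)&(P[...,1]-D[1]<b+.008)]])
rows([scoopr((.52,-.2,.05),-1.6,0),scoopr((.52,-.2,.006),-1.6,0),scoopr((.52,-.2,0),-1.6,0),scoopr((.52,-.2,-.002),-1.6,0)])
E
```

```text
time: 44.2
tool_pos: [0.5586, -0.1015, 0.1378]
tool_rot: [-1.571, -0.526, -1.593]
contact_force: [0.0, -0.5, -1.9]
opening: 0.014
nose [ 0.5551 -0.192   0.138 ] u,n 0.1192 -0.0024 [-0.003  0.003 -1.59 ]
0.04 [30, 38, 26, 28, 64, 52, 40, 29]
0.048 [9, 2, 1, 3, 3, 2, 2, 3]
0.056 [10, 2, 5, 4, 3, 3, 4, 2]
0.064 [18, 2, 4, 4, 1, 2, 4, 4]
0.072 [27, 2, 2, 3, 5, 4, 1, 2]
0.08 [27, 3, 3, 3, 3, 3, 2, 4]
0.088 [28, 3, 3, 3, 4, 2, 5, 5]
0.096 [7, 2, 3, 4, 5, 3, 3, 4]
0.104 [2, 3, 3, 4, 3, 4, 2, 2]
0.112 [3, 3, 4, 3, 3, 3, 4, 2]
0.12 [None, None, None, None, None, None, None, None]
[-2, 1, -2, 33, 30, 24, 20, 16, 21, 25, 28, 5, -1, 2, 0]
[2, 2, 33, 22, 11, 8, 9, 9, 5, 7, 8, 9, 2, 2, 2]
[2, 30, 22, 8, 9, 7, 6, 7, 7, 7, 7, 7, 10, 7, 1]
[29, 23, 7, 7, 7, 7, 6, 7, 7, 8, 8, 7, 7, 5, 5]
[31, 14, 10, 10, 7, 8, 5, 6, 8, 6, 7, 6, 7, 9, 2]
[28, 9, 20, 25, 9, 6, 7, 8, 7, 8, 5, 5, 7, 10, -1]
[19, 6, 9, 18, 9, 6, 8, 8, 6, 7, 5, 7, 8, 7, 2]
[21, 6, 25, 22, 12, 8, 6, 9, 8, 6, 9, 7, 9, 7, 10]
[20, 6, 19, 19, 9, 7, 5, 5, 6, 7, 4, 8, 8, 6, -1]
[25, 10, 19, 21, 8, 7, 8, 6, 7, 7, 7, 8, 8, 8, 5]
[30, 16, 23, 23, 8, 7, 8, 7, 8, 9, 7, 8, 8, 7, 3]
[30, 24, 10, 6, 6, 6, 7, 6, 7, 8, 5, 5, 8, 14, 3]
[None, 32, 19, 7, 6, 7, 6, 6, 8, 7, 9, 11, 15, 24, 3]
[2, None, 31, 25, 13, 8, 7, 5, 8, 7, 9, 23, 13, 2, 1]
[2, 2, 1, 33, 32, 31, 21, 25, 18, 31, 29, -1, 3, 2, 1]
[-3.95, 7.97, -3.42] [-0.002, 0.008, -0.001]
[-6.17, 11.78, -3.42] [-0.002, 0.008, -0.001]
[-6.47, 12.3, -3.42] [-0.002, 0.008, -0.001]
[-6.57, 12.47, -3.42] [-0.002, 0.008, -0.001]
```

Three balls show in the dish and the scoop is empty. I lay the scoop down.

```bash
python3 -m pendant '[[[-1,2,-1,0,0,0,0.5],[-2.2,4.5,-2.2,0,0.004,0,0.5],[-3.2,6.5,-3,0,0.008,0,0.5],[-4,8,-3.4,0,0.008,0,0.5],[-4.8,9.4,-3.4,0,0.008,0,0.5],[-5.5,10.6,-3.4,0,0.008,0,0.5],[-6,11.5,-3.4,0,0.008,0,0.5],[-6.2,11.8,-3.4,0,0.008,0,0.5],[-6.35,12.05,-3.4,0,0.008,0,0.5],[-6.35,12.05,-3.4,0,0.008,0,0.5]]]' 60
python3 - <<'E'
from h import *
nose();print(cur()[2]['qpos'].round(3));floorfit()
E
```

```text
time: 45.25
tool_pos: [0.5246, -0.1132, 0.003]
tool_rot: [-1.565, -0.527, -1.611]
contact_force: [0.1, 0.5, -1.1]
opening: 0.0137
nose [ 0.5196 -0.2036  0.0032] u,n 0.0689 -0.1323 [ 2.000e-03  1.000e-03 -1.606e+00]
[-0.021  0.657  1.753 -0.714  0.876  0.526]
0.03 30 [-64.0, -60.0, -58.0, -55.0, -52.0]
0.038 24 [-62.0, -60.0, -55.0, -45.0, -33.0]
0.046 17 [-57.0, -54.0, -53.0, -51.0, -50.0]
0.054 52 [-57.0, -54.0, -53.0, -51.0, -49.0]
0.062 53 [-59.0, -54.0, -52.0, -50.0, -48.0]
0.07 51 [-58.0, -55.0, -52.0, -49.0, -46.0]
0.078 49 [-57.0, -54.0, -52.0, -50.0, -47.0]
0.086 49 [-57.0, -54.0, -52.0, -49.0, -47.0]
0.094 56 [-57.0, -53.0, -51.0, -49.0, -47.0]
0.102 51 [-57.0, -54.0, -52.0, -51.0, -47.0]
0.11 48 [-56.0, -53.0, -51.0, -50.0, -47.0]
0.118 45 [-59.0, -57.0, -55.0, -53.0, -50.0]
0.126 28 [-61.0, -60.0, -59.0, -56.0, -54.0]
```

Nearly down (3 mm) and level. I lower the rest under force watch.

```bash
python3 -m pendant '[[[-0.1,0.13,0,0,0,0,0.5],[-0.15,0.27,0,0,0,0,0.5],[-0.15,0.27,0,0,0,0,0.5]]]' 60
python3 - <<'E'
from h import *
nose()
E
```

```text
time: 45.6
tool_pos: [0.5245, -0.1133, 0.0001]
tool_rot: [-1.565, -0.527, -1.611]
contact_force: [0.4, -0.4, -0.2]
opening: 0.0136
nose [ 5.196e-01 -2.037e-01  4.000e-04] u,n 0.0672 -0.1346 [ 2.000e-03  1.000e-03 -1.606e+00]
```

```bash
python3 -m pendant '[[[-0.03,0.06,0,0,0,0,0.5],[-0.03,0.06,0,0,0,0,1.6],[-0.03,0.06,0,0,0,0,2.5],[-0.03,0.06,0,0,0,0,4],[-0.03,0.06,0,0,0,0,4],[-0.03,0.06,0,0,0,0,4],[0,-1.5,0,0,0,0,4],[0,-3.5,0,0,0,0,4],[0,-6,0,0,0,0,4],[0,-9,0,0,0,0,4],[0,-13,0,0,0,0,4],[0,-17,0,0,0,0,4],[0,-21,0,0,0,0,4],[0,-21,0,0,0,0,4]]]' 5
python3 - <<'E'
from h import *
d=cam('top');P=pts(d);im=d['image'];c=im.astype(int)
a=cv2.resize(im[110:260,170:480][:,:,::-1],(790,382),interpolation=cv2.INTER_CUBIC)
s=cam('side')['image'][170:420,180:420][:,:,::-1]
s=cv2.resize(s,(208,216));t=cv2.resize(im[205:270,350:480][:,:,::-1],(432,216),interpolation=cv2.INTER_CUBIC)
cv2.imwrite('pics/fin.png',np.vstack([a,np.hstack([s,t,np.zeros((216,150,3),np.uint8)])]))
m=(P[...,1]>.192)&(P[...,1]<.205)&(P[...,0]>.57)&(P[...,0]<.63)&(P[...,2]>.05)&(P[...,2]<.2)
q=P[m];k=np.polyfit(q[:,0],q[:,2],1);print('bin A tilt',np.arctan(-1/k[0]))
m=(P[...,2]>.196)&(P[...,2]<.235)&(P[...,0]<.68)&(P[...,0]>.62)&(P[...,1]<.08)&(P[...,1]>-.02);print('barB',np.median(P[m],0))
m=(abs(P[...,0]-.52)<.03)&(P[...,1]<-.13)&(P[...,1]>-.2);q=P[m];q=q[(q[:,2]<.012)];A=np.c_[q[:,:2],np.ones(len(q))];print('floor',np.linalg.lstsq(A,q[:,2],rcond=None)[0],np.median(q[:,2]))
E
```

```text
time: 47.0
tool_pos: [0.5301, -0.0054, 0.186]
tool_rot: [-1.555, -0.525, -1.614]
contact_force: [-0.4, -0.7, 0.2]
opening: 0.0403Traceback (most recent call last):
  File "<stdin>", line 8, in <module>
    raise TypeError("expected non-empty vector for x")
TypeError: expected non-empty vector for x
```

View pics/fin.png

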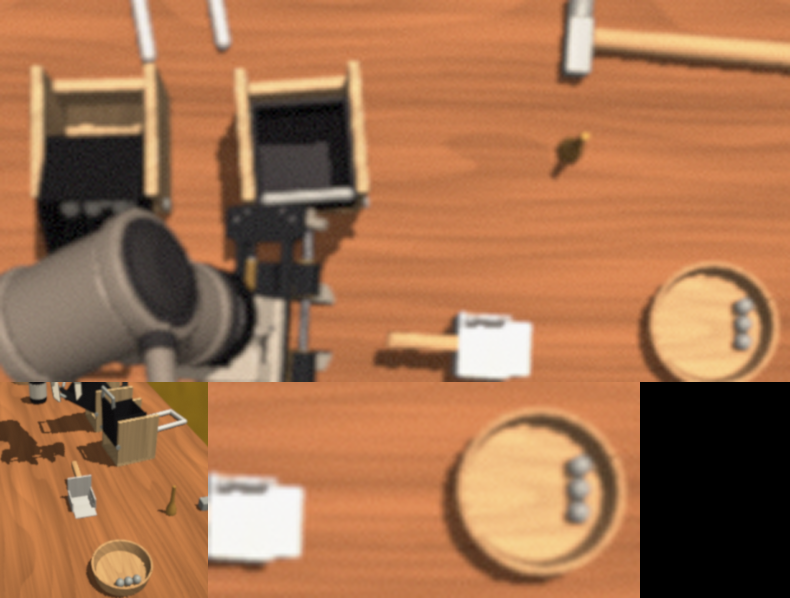

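The picture shows three balls in the dish (743,325), the scoop flat at (490,347) clear of the dish, and no stray balls. The gripper is near the other bin's bar, so I back it away toward -x and run the last checks.

```bash
python3 -m pendant '[[[0,0,-2,0,0,0,4],[0,0,-5,0,0,0,4],[1,-3,-9,0,0,0,4],[3,-6,-13,0,0,0,4],[5,-8,-16,0,0,0,4],[5,-8,-16,0,0,0,4],[5,-8,-16,0,0,0,4]]]'
python3 - <<'E'
from h import *
d=cam('top');P=pts(d)
m=(P[...,1]>.2)&(P[...,1]<.255)&(P[...,0]>.57)&(P[...,0]<.615)&(P[...,2]>.05)&(P[...,2]<.2)
q=P[m];k=np.polyfit(q[:,0],q[:,2],1) if len(q)>9 else 0;print(len(q),'bin A tilt',np.arctan(-1/k[0]) if len(q)>9 else 0)
m=(P[...,2]>.196)&(P[...,2]<.235)&(P[...,0]<.68)&(P[...,0]>.62)&(P[...,1]<.08)&(P[...,1]>-.02);print('barB',np.median(P[m],0).round(4),'was .646 .030 .221')
m=(abs(P[...,0]-.52)<.025)&(P[...,1]<-.135)&(P[...,1]>-.198)&(P[...,2]<.012);q=P[m];A=np.c_[q[:,:2],np.ones(len(q))];print('floor',np.linalg.lstsq(A,q[:,2],rcond=None)[0].round(3),np.median(q[:,2]))
E
```

```text
time: 47.8
tool_pos: [0.3666, -0.0051, 0.2744]
tool_rot: [-1.565, -0.527, -1.612]
contact_force: [-0.3, 0.4, 0.4]
opening: 0.0398
377 bin A tilt 0.9287229600388613
barB [0.6461 0.0278 0.221 ] was .646 .030 .221
floor [ 0.006 -0.005 -0.001] 0.002877878335530326
```

Run:
```python
from h import *
T=[]
for i in range(4):
    d=cam('top');P=pts(d);c=d['image'].astype(int)
    o=[]
    for y0,y1,x0,x1 in((.192,.205,.57,.642),(.192,.205,.57,.625),(.2,.255,.57,.615)):
        m=(P[...,1]>y0)&(P[...,1]<y1)&(P[...,0]>x0)&(P[...,0]<x1)&(P[...,2]>.05)&(P[...,2]<.2)
        q=P[m];k=np.polyfit(q[:,0],q[:,2],1);o.append(np.arctan(-1/k[0]))
    m=(P[...,2]>.135)&(P[...,2]<.2)&(c.min(2)>110)&(c.max(2)-c.min(2)<45)&(P[...,0]>.5)&(P[...,0]<.58)&(P[...,1]>.18)&(P[...,1]<.27)
    q=P[m];print(np.round(o,3),m.sum(),np.median(q,0).round(4))
```

```text
[0.958 0.964 0.961] 195 [0.5365 0.2209 0.1564]
[0.952 0.952 0.965] 194 [0.5366 0.2215 0.1569]
[0.952 0.953 0.963] 195 [0.5365 0.2209 0.1569]
[0.957 0.967 0.958] 193 [0.5366 0.2208 0.1568]
```

```bash
python3 -c "
from cell import robot
print(robot.hand_in())"
```

```text
the job is handed in; nothing more can be done
None
```

The job is done and handed in at about 48 s. The full bin is out against its stop, three balls are in the wooden dish, and the scoop lies flat on the bench.

**What went wrong on the way:**
- The real fingertips end about 36 mm short of the reported tool point, so my first two passes at the pull bar went over it.
- The first three scoops came up with two balls or none, and in one the scoop twisted in the grip. Those balls stayed in the bin. The fourth scoop carried exactly three, and I tipped them from about 3–5 cm above the bench.
- While scooping, the wrist force reached about 48 N, under the 120 N limit.

**Last checks:**
- **Bin:** the final camera readings gave a tilt of 0.95–0.97 rad. A single earlier reading of 0.93 disagreed, but the bar height matches where it met the stop.
- **Dish and bench:** three balls are in the dish, and I saw none on the bench, though the arm hid part of it in that picture. I did not count the seven balls that should still be in the bin.
- **Scoop:** it lies level to within 0.01 rad, well clear of the dish.
- **Other bin:** its bar reads the same as at the start, within 2–3 mm. The gripper passed close to it on the way out, with no contact force showing when I checked there.

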